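# Clear the sanding board and stand the fragile shell on it

### The job

Sweep the four offcuts off the carpet-faced board into its scrap tray with the push block, not with the fingers, and then stand the push block upright on the bench, clear of the board and tray. After that take the thin-walled turned shell out of its leaning cradle and stand it upright, open end up, in the middle of the cleared board. Treat the shell gently: it cracks if each finger squeezes it with more than 15 N or if it is knocked, dropped or put down hard; leave the other things on the bench alone.

Things in the scene. Friction and masses are not known exactly. Their poses are not given: they have to be found in the camera images.
- station: sanding station fixed to the bench: a wooden board faced with grey carpet, 260 mm (its x) by 300 mm (its y), top face 45 mm above the bench, and a scrap tray joined to the board's -y edge. Origin: on the bench under the middle of the board; z up. The board spans x +-130 mm, y +-150 mm; the tray spans x +-130 mm, y -150 to -270 mm
- tray_mid (a point): centre of the inner floor of the scrap tray (same axes as the station), 4 mm above the bench and 208 mm towards -y from the station's origin. Inside 244 mm (x) by 112 mm (y); its three outer walls are 8 mm thick and 40 mm tall, 5 mm lower than the board; on the fourth side the board's own edge is the wall, so what is pushed over that edge drops in
- push_block: loose wooden push block, 0.4 kg, standing on the bench: a head 200 mm long (its x), 50 mm deep (its y), 40 mm tall with flat faces, and on the head's middle an upright fin handle 90 mm long (x), 24 mm thick (y), reaching 136 mm above the underside; grip the fin across its thickness, 85 to 125 mm up. Origin: centre of the underside; z up
- shell: thin-walled turned wooden shell, an open cylinder 60 mm in diameter, 110 mm tall, about 0.1 to 0.2 kg; origin: centre of its base, z along its axis to the open mouth. It starts in the cradle leaning 35 degrees, mouth towards the robot. Its wall cracks when the fingers squeeze it with more than about 15 N each, or when it is dropped from over 10 mm, or knocked or put down with over 30 N
- cradle: wooden drying cradle fixed to the bench, base 150 mm (x) by 100 mm (y) by 8 mm. Origin: on the bench under its middle; z up. The shell's base centre sits at x 30 mm, z 38 mm, its axis leaning 35 degrees towards the cradle's -x. A strip 36 mm wide carries its underside to 70 mm along the axis; cheeks at its +y and -y sides reach 30 mm along the axis; above them both sides are free
- offcut0: loose wooden offcut, a plain block 64 x 28 x 24 mm (x, y, z), lying on the board; origin: its centre, 12 mm above the board
- offcut1: loose wooden offcut, a plain block 60 x 30 x 26 mm (x, y, z), lying on the board; origin: its centre, 13 mm above the board
- offcut2: loose wooden offcut, a plain block 62 x 26 x 22 mm (x, y, z), lying on the board; origin: its centre, 11 mm above the board
- offcut3: loose wooden offcut, a plain block 60 x 28 x 28 mm (x, y, z), lying on the board; origin: its centre, 14 mm above the board
- spray_can: spray can standing upright, 66 mm in diameter, 190 mm tall; a bystander near the work, origin: centre of the underside
- tape_roll: blue roll of masking tape lying flat, 110 mm across, 36 mm tall; a bystander near the work, origin: centre of the underside
- glue_bottle: white glue bottle standing upright, 70 mm in diameter, 150 mm tall; a bystander near the work, origin: centre of the underside
Not all that is in view belongs to the job. What is shaped like the shell but orange is not meant. What is shaped like the push_block but blue or turquoise is not meant.

How it is judged (in metres and radians):
On the way, in this order (a step that is already met when the one before it is completed fails the run):
1. all four offcuts lie in the scrap tray while the shell is still in its cradle (x of offcut0 in the frame of tray_mid between -0.124 and 0.124 m and y of offcut0 in the frame of tray_mid between -0.06 and 0.06 m and z of each of offcut0, offcut1, offcut2, offcut3 in the frame of tray_mid below 0.055 m and x of offcut1 in the frame of tray_mid between -0.124 and 0.124 m and y of offcut1 in the frame of tray_mid between -0.06 and 0.06 m and x of offcut2 in the frame of tray_mid between -0.124 and 0.124 m and y of offcut2 in the frame of tray_mid between -0.06 and 0.06 m and x of offcut3 in the frame of tray_mid between -0.124 and 0.124 m and y of offcut3 in the frame of tray_mid between -0.06 and 0.06 m and distance of shell from where it was at the start of the episode below 0.02 m), for 0.2 s.
2. the push block stands upright on the bench, clear of the board and tray, while the shell is still in its cradle (height (world z) of push_block below 0.006 m and angle between push_block's own z axis and vertical below 0.08 rad and linear speed of push_block below 0.03 m/s and angular speed of push_block below 0.3 rad/s and (y of push_block in the frame of station above 0.15 m or y of push_block in the frame of station below -0.27 m or x of push_block in the frame of station above 0.13 m or x of push_block in the frame of station below -0.13 m) and distance of shell from where it was at the start of the episode below 0.02 m), for 0.2 s.
At the end, for the whole second after the job is handed in: Offcut centres inside the tray, at most 55 mm above its floor. Shell free and still on the board, upright within 4.5 degrees, mouth up, base centre within 60 mm (station x) and 70 mm (y) of the board's middle. Push block upright and still on the bench, clear of board and tray (x of offcut0 in the frame of tray_mid between -0.124 and 0.124 m and y of offcut0 in the frame of tray_mid between -0.06 and 0.06 m and z of each of offcut0, offcut1, offcut2, offcut3 in the frame of tray_mid below 0.055 m and x of offcut1 in the frame of tray_mid between -0.124 and 0.124 m and y of offcut1 in the frame of tray_mid between -0.06 and 0.06 m and x of offcut2 in the frame of tray_mid between -0.124 and 0.124 m and y of offcut2 in the frame of tray_mid between -0.06 and 0.06 m and x of offcut3 in the frame of tray_mid between -0.124 and 0.124 m and y of offcut3 in the frame of tray_mid between -0.06 and 0.06 m and x of shell in the frame of station between -0.06 and 0.06 m and y of shell in the frame of station between -0.07 and 0.07 m and z of shell in the frame of station between 0.042 and 0.05 m and angle between each of shell, push_block's own z axis and vertical below 0.08 rad and linear speed of each of shell, push_block below 0.03 m/s and angular speed of each of shell, push_block below 0.3 rad/s and height (world z) of push_block below 0.006 m and (y of push_block in the frame of station above 0.15 m or y of push_block in the frame of station below -0.27 m or x of push_block in the frame of station above 0.13 m or x of push_block in the frame of station below -0.13 m)); the robot touches nothing.
It fails at once if the shell is squeezed by the fingers with more than about 15 N each (30 N in all) (contact force between the fingers and shell above 30 N).
It fails at once if the shell is put down or knocked on the station, cradle or push block with more than 30 N (contact force between shell and station above 30 N or contact force between shell and cradle above 30 N or contact force between shell and push_block above 30 N).
It fails at once if the shell is dropped from more than about 10 mm, or knocked away (contact force between the fingers and shell below 0.1 N and linear speed of shell above 0.45 m/s).
It fails at once if the fingers push an offcut (contact force between the fingers and offcut0 above 1 N or contact force between the fingers and offcut1 above 1 N or contact force between the fingers and offcut2 above 1 N or contact force between the fingers and offcut3 above 1 N).
It fails at once if the spray can, tape roll or glue bottle is moved more than 30 mm or tipped (distance of any of spray_can, tape_roll, glue_bottle from where it was at the start of the episode above 0.03 m or angle between any of spray_can, tape_roll, glue_bottle's own z axis and vertical above 0.3 rad).
It also fails if it takes over 72 s, if anything falls off the work surface, if the arm or the gripper's body presses on something with over 40 N, if the wrist force passes 120 N, or if a joint passes its speed limit or range.

### The arm

A 6-joint arm with a two-finger parallel gripper is mounted at the origin on the work surface. World frame = base frame: x ahead of the robot, y to its left, z up, the work surface at z = 0. Lengths are in mm, angles in rad, forces in N, time in s.
With the tool pointing down it reaches from about 225 to 875 mm from the base axis. Payload 3.4 kg.
Tool frame: the origin (TCP) lies midway between the tips of the shut fingers; the grasp point (between the pads) lies 19 mm behind it; z points along the fingers, y is the line along which they close (so a half turn about z gives the same grasp; the last joint's range is limited). The gripper opens to 85 mm and grips with 20 to 120 N. Pads are 22 mm wide; open, the fingers measure 114 mm over their backs; the gripper's body (76 mm by 85 mm) begins 54 mm behind the grasp point. The pads swing forward as they close: fully open they stand 13 mm farther back than shut.
Start: joints at [-1.321, 0.276, 1.505, -0, 1.361, -0.121], TCP at [208.359, -535.956, 231.328] pointing down, gripper open.
Joint ranges: [-2.89, 2.89], [-0.75, 2.08], [0.22, 2.7], [-1.18, 4.32], [0.11, 2.71], [-2.7, 2.7]. Speed limits (rad/s): [2.57, 2.57, 3.14, 3.14, 3.14, 3.14].

### API

Orientations are given as a unit quaternion [w, x, y, z].
In Python, from rig import * gives the robot as it stands. The module is installed in compiled form; this text tells all that it offers.
- The arm moves only by the tool send_rows, never from a script. Its argument "steps" is a list of rows, each a list of 6 numbers: the shift along the tool's x, y, z each as a share of 0.15 m, from -1 to 1, then the turn, a rotation vector about the tool's x, y, z each as a share of 30 degrees, from -1 to 1. In form: [[dx, dy, dz, rx, ry, rz], ...]. A call has 1 to 12 rows; each row is the pose to reach, as a shift and turn from the pose commanded when the call began, along the tool's axes at that moment; what a row does not reach only later rows make up. A row lasts 1/12 s, in which the tool goes at most 41.7 mm and 7.16 degrees, less where a joint would pass 70% of its speed; a pose out of reach is approached as far as the arm can. A call with a number of a shift or a turn outside -1 to 1 is refused whole. A call with a gripper value outside its range is refused whole. "gripper" is the opening, from 0 (shut) to 1 (fully open), set as the call begins (left out, the last holds). The fingers move at their own pace and stop on an object; "grip_force" is the grip in N (left out, the last holds). Time passes only in rows, so rows that repeat a pose let the fingers close. It gives the time, the measured TCP pose, the force, the opening and the grip force at its end, in the units of the state.
- state(): the state, without advancing time (a new reading comes with each control period).
- camera(name): name is "side" or "top"; returns a dict with "image" (480x640x3 uint8, blue, green, red), "range_z" (480x640 float32, mm along the optical axis (not along the pixel's ray), 0 where there is no reading), "camera_matrix" (3x3 intrinsics, pixels), "dist_coeffs" ([k1, k2, p1, p2, k3] as OpenCV has them; the pictures are not rectified), "R" (3x3) and "t" (3): a world point X has camera coordinates R X + t. Camera axes: x right, y down, z forward; pixel columns grow to the right and rows downward; lengths in mm; the calibration is good to about 2 mm. A picture is of the moment at which its call begins.
- hand_in(): hands the job in; it is judged then, once.
Trained networks look in the newest picture that a camera, given by its name, has taken for a name from the list of things; names that differ only in an ending like _2 or _b are one class to them, and where a whole thing is asked for, a point or a joint stands for the part that bears it (a point fixed in the world has none). Each returns a list of dicts, best first, with "conf" (0 to 1); they miss things now and then, are a little off and sometimes report something else, mostly with a low value. They report only what shows in the picture. A call takes as long as a camera call. They do not tell look-alikes from the thing itself.
- trace(camera, label): "region" (480x640 bool, what is visible of it) and "bbox" ([left, top, width, height] in pixels, round what is visible of it).
- place_of(camera, label): "centre" ([column, row] in pixels: a listed point, or the origin of a listed thing).
The state is a dict: "t": time; "joint_positions": joint angles; "joint_vel": joint speeds; "joint_torque": joint torques, N m; "eef_pos": TCP position; "orientation": TCP orientation; "wrist_force": force on the tool from outside, world axes, zero at the start; "wrist_torque": the same for the moment, N m; "width": finger opening in mm; "gripper_force": force on a finger pad.
Only numpy, scipy, OpenCV 4.12 (cv2) and the standard library are available. Lean on these libraries where they do the work, as an engineer would, in place of code of your own. Each camera call takes 0.05 s, during which the arm holds its last target. There are 200 camera calls.

## Working session

There is one attempt and no reset: what is moved stays moved. The work goes in short steps, Python scripts to look and compute and a tool call to move; the robot and the scene stay as the last step left them, time stands still between calls to the robot, and variables do not carry over. Pictures are saved under pics/ and viewed, at most 12 in all, crops included, and the job is handed in when it is done.

Besides the shell and the picture viewer there is one more tool, called after "Call:" in YAML: its name, and indented under it one key for each argument. send_rows: Moves the arm, as the interface text tells. Its arguments: {"type":"object","properties":{"steps":{"type":"array"},"gripper":{"type":"number"},"grip_force":{"type":"number"}},"required":["steps"]}

```bash
mkdir -p pics; python3 - <<'E'
from rig import *
import cv2,numpy as np
print(state())
for n in("side","top"):
    c=camera(n); cv2.imwrite(f"pics/{n}0.png",c["image"]); np.savez(f"{n}0.npz",**c)
    print(n,c["camera_matrix"].tolist(),c["dist_coeffs"],c["R"].round(3).tolist(),c["t"])
    for l in ["station","tray_mid","push_block","shell","cradle","offcut0","offcut1","offcut2","offcut3","spray_can","tape_roll","glue_bottle"]:
        try:
            print(l,"P",[(np.round(d["centre"]).tolist(),round(d["conf"],2)) for d in place_of(n,l)],end=" ")
            print("T",[(d["bbox"],round(d["conf"],2)) for d in trace(n,l)])
        except Exception as e: print(l,e)
E
```

```text
{'t': 0.0, 'joint_positions': array([-1.32099426e+00,  2.76583517e-01,  1.50614511e+00, -1.70193876e-05,
        1.36070599e+00, -1.20992503e-01]), 'joint_vel': array([ 7.36213908e-05, -1.39044302e-04,  9.82027004e-04, -5.47884860e-04,
       -6.81453044e-04, -5.44134305e-04]), 'joint_torque': array([ 3.81970531e-04, -4.16773224e+01, -2.45801979e+01, -2.29951183e-04,
        1.08400395e-02,  2.09412178e-05]), 'eef_pos': array([ 208.21389216, -535.3995514 ,  230.4414913 ]), 'orientation': array([-9.18539970e-04,  9.82862349e-01,  1.84338697e-01, -6.75785298e-05]), 'wrist_force': array([-0.51090028,  0.70330817, -0.9887619 ]), 'wrist_torque': array([-0.02614981, -0.01336858, -0.01595446]), 'gripper_force': 0.0, 'width': 85.29447852963142}
side [[448.7529130413134, 0.0, 317.02020408949187], [0.0, 448.7529130413134, 234.80605974972133], [0.0, 0.0, 1.0]] [-0.07886996  0.          0.          0.          0.        ] [[0.916, -0.402, -0.018], [-0.288, -0.625, -0.726], [0.28, 0.669, -0.688]] [-425.44892014  285.62760768  833.15838438]
station P [([360.0, 328.0], 0.93), ([376.0, 301.0], 0.56)
[... 3763 characters left out ...]
), ([384.3, 252.1, 27.2, 18.9], 0.63), ([387.2, 215.0, 23.6, 22.5], 0.6), ([429.1, 209.0, 14.5, 31.3], 0.55)]
offcut3 P [([437.0, 263.0], 0.89), ([435.0, 226.0], 0.86), ([397.0, 228.0], 0.79), ([396.0, 261.0], 0.72), ([261.0, 156.0], 0.62)] T [([430.1, 250.4, 17.5, 28.5], 0.77), ([384.3, 252.1, 27.2, 18.9], 0.63), ([387.2, 215.0, 23.6, 22.5], 0.6), ([429.1, 209.0, 14.5, 31.3], 0.55)]
spray_can P [([349.0, 156.0], 0.72)] T [([337.6, 116.7, 36.3, 49.3], 0.91)]
tape_roll P [([262.0, 158.0], 0.6), ([202.0, 239.0], 0.41)] T [([238.9, 134.4, 42.4, 45.0], 0.8)]
glue_bottle P [([423.0, 159.0], 0.72), ([201.0, 238.0], 0.26)] T [([412.1, 136.7, 34.5, 35.6], 0.59), ([330.3, 185.8, 184.7, 118.7], 0.25)]
```

View pictures.

View pics/top0.png

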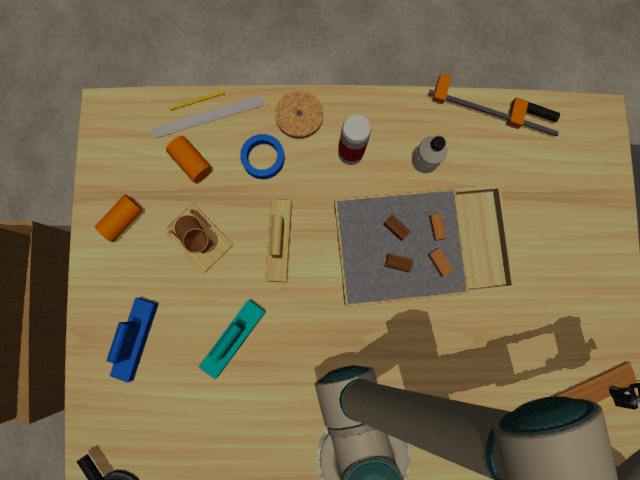

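View pics/side0.png

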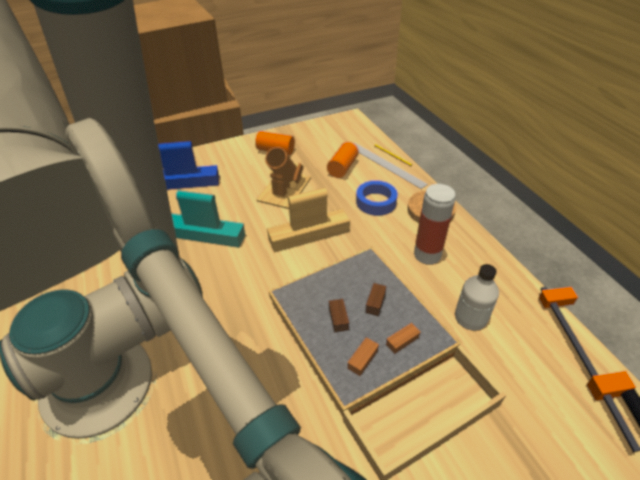

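```bash
cat > h.py <<'E'
import numpy as np,cv2
def cloud(c):
    K,d,R,t=c["camera_matrix"],c["dist_coeffs"],c["R"],c["t"]
    v,u=np.mgrid[0:480,0:640]
    p=cv2.undistortPoints(np.stack([u,v],-1).reshape(-1,1,2).astype(float),K,d).reshape(480,640,2)
    z=c["range_z"].astype(float)
    X=np.dstack([p*z[...,None],z])
    W=(X-t)@R
    W[z<=0]=np.nan
    return W
def uv2plane(c,uv,z):
    R,t=c["R"],c["t"]
    p=cv2.undistortPoints(np.array(uv,float).reshape(-1,1,2),c["camera_matrix"],c["dist_coeffs"]).reshape(-1,2)
    d=np.c_[p,np.ones(len(p))]@R; o=-t@R
    return o+d*((z-o[2])/d[:,2])[:,None]
def rect(P):
    r=cv2.minAreaRect(P[:,:2].astype(np.float32)); return [np.round(x,1) if np.isscalar(x) else np.round(x,1).tolist() for x in r]
E
python3 - <<'E'
from h import *
np.set_printoptions(suppress=True,precision=1)
c=dict(np.load("top0.npz")); W=cloud(c); s=dict(np.load("side0.npz")); S=cloud(s)
def roi(x,y,w,h,zl,zh,W=W):
    P=W[y:y+h,x:x+w].reshape(-1,3); P=P[~np.isnan(P).any(1)]; return P[(P[:,2]>zl)&(P[:,2]<zh)]
b=W[100:400,70:300].reshape(-1,3);print("bench z",np.nanmedian(b[:,2]))
P=roi(325,180,150,130,41,48);print("board",len(P),rect(P),P[:,2].mean())
P=roi(325,180,195,130,30,48);print("board+tray",rect(P))
P=roi(262,190,36,100,33,46);print("head",len(P),rect(P),np.median(P[:,2]))
P=roi(262,190,36,100,128,142);print("fin",len(P),rect(P),np.median(P[:,2]))
for n,(x,y) in enumerate([(397,228),(438,226),(399,263),(441,263)]):
    P=roi(x-18,y-18,36,36,60,90);print("off",n,len(P),rect(P),np.median(P[:,2]))
P=roi(165,200,72,75,4,12);print("cradle base",len(P),rect(P))
P=roi(165,200,72,75,15,200);print("cradle all",P.min(0),P.max(0),len(P)); np.save("shell_top.npy",P)
for n,(x,y,w,h) in dict(spray=(335,112,40,58),tape=(238,132,48,50),glue=(410,134,40,40)).items():
    P=roi(x,y,w,h,20,250);print(n,P.min(0),P.max(0)); T=P[P[:,2]>P[:,2].max()-6];print(np.median(T,0))
P=roi(90,290,190,95,15,250);print("decoys",P.min(0),P.max(0))
im=c["image"][185:290,150:300];cv2.imwrite("pics/crop.png",cv2.resize(im,None,fx=5,fy=5,interpolation=cv2.INTER_CUBIC))
E
```

```text
bench z -0.6375775984100277
board 10166 [[517.0, -109.9], [261.9, 340.0], np.float64(5.6)] 44.35559138718791
board+tray [[521.2, -150.9], [262.4, 423.1], np.float64(5.8)]
head 1149 [[530.8, 207.6], [50.4, 200.0], np.float64(86.8)] 38.72815833279134
fin 374 [[530.2, 207.1], [23.6, 89.3], np.float64(86.6)] 133.1247893246517
off 0 318 [[557.5, -76.8], [60.2, 29.0], np.float64(47.3)] 71.57635388658295
off 1 269 [[560.9, -177.0], [63.3, 26.2], np.float64(8.9)] 65.50434104759246
off 2 337 [[472.7, -80.4], [61.6, 30.2], np.float64(76.3)] 69.90063657281134
off 3 328 [[473.5, -180.1], [64.3, 29.3], np.float64(31.1)] 67.4562580916152
cradle base 965 [[538.9, 404.8], [188.2, 175.6], np.float64(2.9)]
cradle all [490.2 360.6  15. ] [608.9 475.  146.5] 1281
spray [726.6  -4.4  20.2] [789.6  61.2 194.3]
[760.6  26.9 189.8]
tape [689.9 197.4  20.3] [800.2 305.2  42.2]
[742.1 253.6  37.4]
glue [ 705.1 -199.4   20.9] [ 776.5 -127.4  154.8]
[ 741.3 -165.1  150.6]
decoys [186.7 238.2  15. ] [388.3 612.3 141.8]
```

View pics/crop.png

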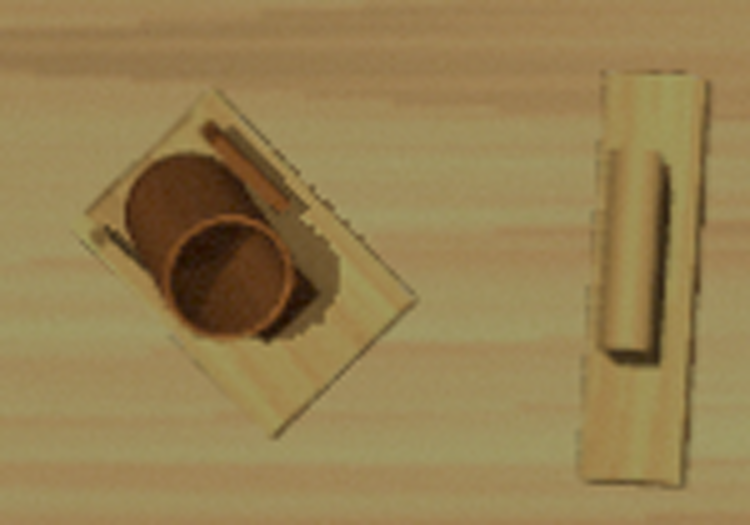

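The push block is the natural-wood one at (279,240) in the top view. The blue one at (133,339) and the turquoise one at (233,339) are look-alikes. The shell is the brown one in the cradle, with its mouth at about (196,240); the orange ones at (188,158) and (118,218) are look-alikes. The crop confirms both choices: a plain wood block with a fin, and a brown shell leaning to the lower right.

```bash
cat >> h.py <<'E'
from scipy.spatial.transform import Rotation as Ro
def tool(yaw,tilt=0,taz=0):
    # pointing down, tool x at yaw (deg); then tilted by tilt so fingers point towards azimuth taz
    R=np.array([[np.cos(np.radians(yaw)),np.sin(np.radians(yaw)),0],[np.sin(np.radians(yaw)),-np.cos(np.radians(yaw)),0],[0,0,-1]])
    a=np.radians(taz); ax=np.array([np.sin(a),-np.cos(a),0])   # rotates -z towards az
    return Ro.from_rotvec(np.radians(tilt)*ax)*Ro.from_matrix(R)
def go(st,p,R):
    q=st["orientation"]; C=Ro.from_quat([q[1],q[2],q[3],q[0]])
    return C.inv().apply(np.array(p)-st["eef_pos"])/150, np.degrees((C.inv()*R).as_rotvec())/30
E
python3 - <<'E'
from h import *
from scipy.optimize import least_squares
np.set_printoptions(suppress=True,precision=2)
c=dict(np.load("top0.npz")); W=cloud(c)
im=c["image"].astype(int); sat=im.max(2)-im.min(2)
m=(sat<22)&(np.abs(W[...,2]-44.5)<5); m[:, :325]=0;m[:,480:]=0;m[:180]=0;m[310:]=0
P=W[m];print("grey",len(P),rect(P))
C=uv2plane(c,[(192.4,203),(233.6,245),(205,272.4),(167,228)],8)[:,:2]
print("cradle centre",C.mean(0)); e1=C[1]-C[0];e2=C[2]-C[3]; print([np.degrees(np.arctan2(-e[1],-e[0])) for e in(e1,e2)],np.linalg.norm(e1),np.linalg.norm(e2))
f=[C[0]-C[3],C[1]-C[2]]; print([np.degrees(np.arctan2(e[1],e[0]))-90 for e in f],np.linalg.norm(f,axis=1))
# rim fit of shell
P=np.load("shell_top.npy")
for p in [uv2plane(c,[(192,226)],0)]: pass
cx,cy=C.mean(0)
def err(v,ret=0):
    x,y,a=v; ux=np.array([np.cos(a),np.sin(a),0]); b=np.array([x,y,0])+30*ux+[0,0,38]; ax=-np.sin(np.radians(35))*ux+[0,0,np.cos(np.radians(35))]
    d=P-b; s=d@ax; r=np.linalg.norm(d-np.outer(s,ax),axis=1)
    e=np.where((s>32)&(s<108)&(r>27)&(r<35),r-30,0); return e if not ret else (b,ax,(e!=0).sum(),np.sqrt((e**2).mean()))
for a0 in (40,48):
    r=least_squares(err,[cx,cy,np.radians(a0)],diff_step=1e-3,loss="soft_l1");print(r.x[:2],np.degrees(r.x[2]),err(r.x,1))
# upper points: rim
T=P[P[:,2]>118];print("rim pts",len(T),rect(T),T.max(0),T.min(0))
from rig import *
s=state(); print(s["t"]);print(go(s,[530.5,207.3,250],tool(-3.2)))
E
```

```text
grey 10180 [[515.3, -91.6], [248.7, 288.9], np.float64(5.6)]
cradle centre [541.11 406.01]
[np.float64(45.148190697115496), np.float64(41.89991167927556)] 150.68029456883852 149.0011340667141
[np.float64(-134.51811403278217), np.float64(-135.67299166148666)] [89.18 97.63]
[541.52 407.09] 39.1083323357449 (array([564.8 , 426.01,  38.  ]), array([-0.45, -0.36,  0.82]), np.int64(376), np.float64(0.8228266151580698))
[541.48 407.12] 44.22333159591461 (array([562.98, 428.04,  38.  ]), array([-0.41, -0.4 ,  0.82]), np.int64(392), np.float64(0.8833601146078481))
rim pts 179 [[528.2, 396.7], [53.7, 58.2], np.float64(43.8)] [556.17 422.8  146.52] [491.63 361.64 118.32]
2.5
(array([ 3.8 , -3.84, -0.12]), array([ 0.  , -0.  ,  0.81]))
```

Call:
send_rows:
  steps:
    - [0.95, -0.96, 0, 0, 0, 0]
    - [0.95, -0.96, 0, 0, 0, 0]
    - [0.95, -0.96, 0, 0, 0, 0]
    - [0.95, -0.96, 0, 0, 0, 0]
    - [0.95, -0.96, 0, 0, 0, 0]
    - [0.95, -0.96, 0, 0, 0, 0]
  gripper: 1
  grip_force: 20

```text
t: 3.0
eef_pos: [290.2, -343.5, 231.5]
orientation: [-0.002, 0.982, 0.186, 0.001]
wrist_force: [-0.0, -0.7, -1.1]
width: 85.5
gripper_force: 0.0
```

Call:
send_rows:
  steps:
    - [0.95, -0.96, 0, 0, 0, 0]
    - [0.95, -0.96, 0, 0, 0, 0]
    - [0.95, -0.96, 0, 0, 0, 0]
    - [0.95, -0.96, 0, 0, 0, 0]
    - [0.95, -0.96, 0, 0, 0, 0]
    - [0.95, -0.96, 0, 0, 0, 0]

```text
t: 3.5
eef_pos: [371.1, -158.8, 231.5]
orientation: [-0.002, 0.982, 0.188, 0.001]
wrist_force: [-0.1, 0.4, -0.3]
width: 85.5
gripper_force: 0.0
```

Call:
send_rows:
  steps:
    - [0.95, -0.96, 0, 0, 0, 0]
    - [0.95, -0.96, 0, 0, 0, 0]
    - [0.95, -0.96, 0, 0, 0, 0]
    - [0.95, -0.96, 0, 0, 0, 0]
    - [0.95, -0.96, 0, 0, 0, 0]
    - [0.95, -0.96, 0, 0, 0, 0]

```text
t: 4.0
eef_pos: [452.9, 26.4, 231.5]
orientation: [-0.001, 0.982, 0.187, 0.002]
wrist_force: [0.6, -0.5, -0.0]
width: 85.4
gripper_force: 0.0
```

Call:
send_rows:
  steps:
    - [0.95, -0.96, 0, 0, 0, 0.81]
    - [0.95, -0.96, 0, 0, 0, 0.81]
    - [0.95, -0.96, 0, 0, 0, 0.81]
    - [0.95, -0.96, 0, 0, 0, 0.81]
    - [0.95, -0.96, 0, 0, 0, 0.81]
    - [0.95, -0.96, 0, 0, 0, 0.81]
    - [0.95, -0.96, 0, 0, 0, 0.81]
    - [0.95, -0.96, 0, 0, 0, 0.81]

```text
t: 4.67
eef_pos: [530.8, 206.3, 230.7]
orientation: [0.001, 1.0, -0.026, -0.001]
wrist_force: [0.3, -1.0, -0.4]
width: 85.6
gripper_force: 0.0
```

```bash
python3 - <<'E'
from h import *
from rig import *
np.set_printoptions(suppress=True,precision=3)
s=state(); print(s["t"],s["eef_pos"],s["joint_positions"]);print(go(s,[530.5,207.3,82],tool(-3.2)))
E
```

```text
4.6667 [530.845 206.316 230.712] [ 0.249  0.269  1.516 -0.001  1.358  1.873]
(array([-0.001, -0.008,  0.991]), array([0.004, 0.002, 0.006]))
```

Call:
send_rows:
  steps:
    - [0, -0.01, 0.2, 0, 0, 0]
    - [0, -0.01, 0.4, 0, 0, 0]
    - [0, -0.01, 0.6, 0, 0, 0]
    - [0, -0.01, 0.8, 0, 0, 0]
    - [0, -0.01, 0.95, 0, 0, 0]
    - [0, -0.01, 0.99, 0, 0, 0]
    - [0, -0.01, 0.99, 0, 0, 0]

```text
t: 5.25
eef_pos: [529.4, 206.6, 81.4]
orientation: [0.001, 1.0, -0.028, -0.002]
wrist_force: [0.2, -0.5, 0.7]
width: 85.6
gripper_force: 0.0
```

Call:
send_rows:
  steps:
    - [0, 0, 0, 0, 0, 0]
    - [0, 0, 0, 0, 0, 0]
    - [0, 0, 0, 0, 0, 0]
    - [0, 0, 0, 0, 0, 0]
    - [0, 0, 0, 0, 0, 0]
    - [0, 0, 0, 0, 0, 0]
    - [0, 0, 0, 0, 0, 0]
    - [0, 0, 0, 0, 0, 0]
    - [0, 0, 0, 0, 0, 0]
    - [0, 0, 0, 0, 0, 0]
  gripper: 0
  grip_force: 20

```text
t: 6.08
eef_pos: [531.4, 209.0, 83.7]
orientation: [0.0, 1.0, -0.026, 0.001]
wrist_force: [-0.6, -1.3, 5.6]
width: 23.7
gripper_force: 21.8
```

Call:
send_rows:
  steps:
    - [0, 0, 0, 0, 0, 0]
    - [0, 0, 0, 0, 0, 0]
    - [0, 0, 0, 0, 0, 0]
  grip_force: 100

```text
t: 6.33
eef_pos: [531.5, 208.9, 83.8]
orientation: [0.0, 1.0, -0.026, 0.001]
wrist_force: [-1.3, -0.7, 6.8]
width: 22.7
gripper_force: 99.2
```

Call:
send_rows:
  steps:
    - [0, 0, -0.1, 0, 0, 0]
    - [0, 0, -0.3, 0, 0, 0]
    - [0, 0, -0.5, 0, 0, 0]
    - [0, 0, -0.65, 0, 0, 0]
    - [0, 0, -0.7, 0, 0, 0]
    - [0, 0, -0.7, 0, 0, 0]

```text
t: 6.83
eef_pos: [531.9, 209.4, 189.1]
orientation: [-0.001, 1.0, -0.027, 0.002]
wrist_force: [-0.2, -0.2, -3.6]
width: 23.0
gripper_force: 98.7
```

Call:
send_rows:
  steps:
    - [-0.02, 0.15, 0, 0, 0, -0.05]
    - [-0.05, 0.35, 0, 0, 0, -0.1]
    - [-0.08, 0.55, 0, 0, 0, -0.2]
    - [-0.1, 0.75, 0, 0, 0, -0.29]
    - [-0.13, 0.9, 0, 0, 0, -0.29]
    - [-0.13, 0.95, 0, 0, 0, -0.29]
    - [-0.13, 0.95, 0, 0, 0, -0.29]

```text
t: 7.42
eef_pos: [502.4, 66.2, 185.7]
orientation: [0.0, 0.999, 0.048, -0.002]
wrist_force: [0.1, 0.2, -3.1]
width: 22.9
gripper_force: 99.4
```

```bash
python3 - <<'E'
from h import *
from rig import *
np.set_printoptions(suppress=True,precision=3)
s=state(); print(s["t"],s["eef_pos"],s["width"],s["gripper_force"],s["wrist_force"]);print(go(s,[500.8,15.6,183],tool(5.6)))
c=camera("side"); P=cloud(c); cv2.imwrite("pics/s1.png",c["image"])
d=trace("side","push_block")
for k in d: print(k["bbox"],k["conf"])
E
```

```text
7.4167 [502.386  66.184 185.7  ] 22.9190383763253 99.36511158943176 [ 0.101  0.18  -3.078]
(array([-0.043,  0.335,  0.018]), array([-0.   ,  0.008, -0.004]))
[143.0, 142.4, 79.4, 49.6] 0.92
[163.9, 188.9, 84.8, 59.2] 0.78
[273.7, 192.0, 96.0, 78.0] 0.67
```

View pics/s1.png

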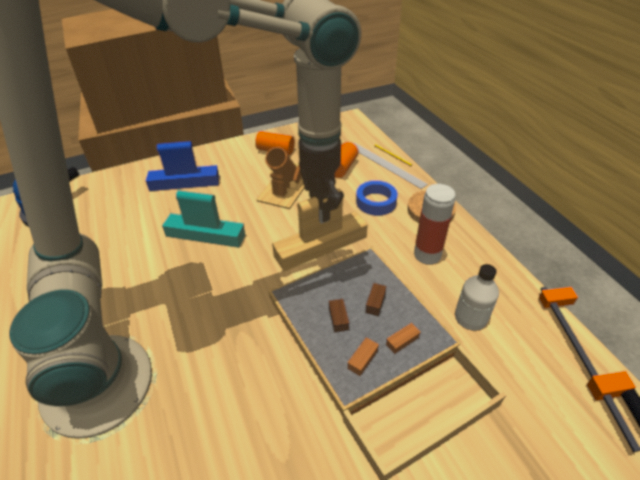

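Call:
send_rows:
  steps:
    - [-0.04, 0.15, 0, 0, 0, 0]
    - [-0.04, 0.33, 0, 0, 0, 0]
    - [-0.04, 0.33, 0.1, 0, 0, 0]
    - [-0.04, 0.33, 0.2, 0, 0, 0]
    - [-0.04, 0.33, 0.27, 0, 0, 0]
    - [-0.04, 0.33, 0.32, 0, 0, 0]
    - [-0.04, 0.33, 0.35, 0, 0, 0]
    - [-0.04, 0.33, 0.35, 0, 0, 0]
    - [-0.04, 0.33, 0.35, 0, 0, 0]

```text
t: 8.27
eef_pos: [503.1, 18.5, 135.3]
orientation: [-0.0, 0.999, 0.05, 0.0]
wrist_force: [0.7, 0.1, -3.6]
width: 22.7
gripper_force: 100.2
```

```bash
python3 - <<'E'
from h import *
from rig import *
np.set_printoptions(suppress=True,precision=3)
R=tool(5.6).as_matrix(); e=np.array([515.3,-91.5,0])
s=state(); print(s["t"],s["eef_pos"],s["wrist_force"]);d=s["eef_pos"]-e; print("station",R[:,0]@d,-R[:,1]@d); print(go(s,s["eef_pos"],tool(5.6)))
W=cloud(camera("side"))
P=W[~np.isnan(W).any(2)]; d=P-e; q=np.c_[d@R[:,0],-d@R[:,1],P[:,2]]
k=q[(abs(q[:,0])<125)&(q[:,1]>50)&(q[:,1]<148)&(q[:,2]>42)&(q[:,2]<110)]
f=k[(k[:,1]<92)&(k[:,2]>50)&(k[:,2]<85)]; print("front face",len(f),f.min(0),f.max(0),np.median(f,0)); print(np.polyfit(f[:,0],f[:,1],1),np.polyfit(f[:,2],f[:,1],1))
t=k[(k[:,1]>85)&(k[:,2]>80)&(k[:,2]<95)]; print("top",np.median(t,0),len(t),t[:,0].min(),t[:,0].max())
E
```

```text
8.2667 [503.14   18.459 135.3  ] [ 0.684  0.075 -3.634]
station -1.372050264081958 110.62117239582575
(array([0., 0., 0.]), array([-0.   , -0.   ,  0.003]))
front face 825 [-99.471  57.308  50.11 ] [114.544  91.289  84.951] [-6.974 85.684 69.383]
[ 0.006 85.583] [ 0.016 84.416]
top [-21.434  98.106  92.077] 1362 -99.07712279657049 99.8079998257642
```

Call:
send_rows:
  steps:
    - [0, 0.05, 0.025, 0, 0, 0]
    - [0, 0.12, 0.025, 0, 0, 0]
    - [0, 0.2, 0.025, 0, 0, 0]
    - [0, 0.28, 0.025, 0, 0, 0]
    - [0, 0.36, 0.025, 0, 0, 0]
    - [0, 0.44, 0.025, 0, 0, 0]
    - [0, 0.52, 0.025, 0, 0, 0]
    - [0, 0.6, 0.025, 0, 0, 0]
    - [0, 0.68, 0.025, 0, 0, 0]
    - [0, 0.76, 0.025, 0, 0, 0]
    - [0, 0.84, 0.025, 0, 0, 0]
    - [0, 0.92, 0.025, 0, 0, 0]

```text
t: 9.32
eef_pos: [516.4, -120.6, 131.5]
orientation: [-0.0, 0.999, 0.049, -0.0]
wrist_force: [-0.4, 2.1, -3.2]
width: 22.8
gripper_force: 100.4
```

Call:
send_rows:
  steps:
    - [0, 0.07, 0, 0, 0, 0]
    - [0, 0.14, 0, 0, 0, 0]
    - [0, 0.21, 0, 0, 0, 0]
    - [0, 0.28, 0, 0, 0, 0]
    - [0, 0.35, 0, 0, 0, 0]
    - [0, 0.42, 0, 0, 0, 0]
    - [0, 0.49, 0, 0, 0, 0]
    - [0, 0.56, 0, 0, 0, 0]
    - [0, 0.62, 0, 0, 0, 0]
    - [0, 0.66, 0, 0, 0, 0]
    - [0, 0.7, 0, 0, 0, 0]
    - [0, 0.7, 0, 0, 0, 0]

```text
t: 10.32
eef_pos: [527.0, -225.4, 131.6]
orientation: [0.001, 0.999, 0.049, 0.0]
wrist_force: [-0.5, -0.4, -3.5]
width: 23.1
gripper_force: 100.2
```

```bash
python3 - <<'E'
from h import *
from rig import *
np.set_printoptions(suppress=True,precision=3)
R=tool(5.6).as_matrix(); e=np.array([515.3,-91.5,0])
s=state(); print(s["t"],s["eef_pos"],s["wrist_force"],s["width"]);d=s["eef_pos"]-e; print("station",R[:,0]@d,-R[:,1]@d)
c=camera("side"); t=camera("top")
a=cv2.resize(c["image"][230:480,240:540],None,fx=1.6,fy=1.6); b=cv2.resize(t["image"][170:320,320:540],None,fx=1.45,fy=2.66)
cv2.imwrite("pics/s2.png",np.hstack([a,cv2.resize(b,(319,400))]))
E
```

```text
10.3167 [ 527.018 -225.438  131.56 ] [-0.502 -0.421 -3.46 ] 23.087732566698087
station -1.4084370309408818 -134.44229883279402
```

View pics/s2.png

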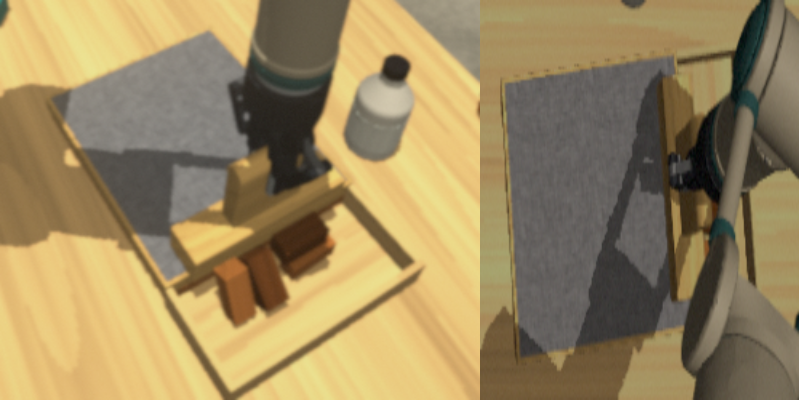

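The board is clear in both views. All four offcuts are over the edge in the tray, two of them leaning and two stacked at the right. I'll push 20 mm further to seat them, then lift the block and look again.

Call:
send_rows:
  steps:
    - [0, 0.03, 0, 0, 0, 0]
    - [0, 0.07, 0, 0, 0, 0]
    - [0, 0.1, 0, 0, 0, 0]
    - [0, 0.13, 0, 0, 0, 0]
    - [0, 0.13, 0, 0, 0, 0]

```text
t: 10.83
eef_pos: [529.0, -244.7, 131.6]
orientation: [0.001, 0.999, 0.049, 0.0]
wrist_force: [-0.2, -0.1, -3.5]
width: 22.6
gripper_force: 100.2
```

Call:
send_rows:
  steps:
    - [0, 0, -0.15, 0, 0, 0]
    - [0, 0, -0.35, 0, 0, 0]
    - [0, -0.2, -0.47, 0, 0, 0]
    - [0, -0.45, -0.47, 0, 0, 0]
    - [0, -0.7, -0.47, 0, 0, 0]
    - [0, -0.97, -0.47, 0, 0, 0]
    - [0, -0.97, -0.47, 0, 0, 0]

```text
t: 11.42
eef_pos: [512.1, -91.2, 202.2]
orientation: [-0.003, 0.999, 0.051, -0.001]
wrist_force: [-0.2, -0.5, -3.7]
width: 23.1
gripper_force: 100.9
```

```bash
python3 - <<'E'
from h import *
from rig import *
np.set_printoptions(suppress=True,precision=3)
R=tool(5.6).as_matrix(); e=np.array([515.3,-91.5,0])
s=state(); print(s["t"],s["eef_pos"],s["wrist_force"],s["width"]);d=s["eef_pos"]-e; print("station",R[:,0]@d,-R[:,1]@d)
c=camera("side"); t=camera("top")
for n,cc in(("side",c),("top",t)):
    W=cloud(cc)
    for k in trace(n,"offcut0"):
        P=W[k["region"]]; P=P[~np.isnan(P).any(1)]; m=np.median(P,0); d=m-e; print(n,k["bbox"],round(k["conf"],2),"st",R[:,0]@d,-R[:,1]@d,m[2],P[:,2].max())
a=cv2.resize(c["image"][230:480,240:540],None,fx=1.6,fy=1.6); b=t["image"][170:320,320:540]
cv2.imwrite("pics/s3.png",np.hstack([a,cv2.resize(b,(319,218+182))]))
print(go(s,[531,208,185.7],tool(-3)))
E
```

```text
11.4167 [512.05  -91.189 202.155] [-0.242 -0.508 -3.66 ] 23.10595425612777
station -3.2040451661902907 0.626383356469151
side [378.5, 400.5, 26.0, 35.9] 0.97 st -69.6864897386066 -206.89130956602614 56.08578614950399 72.21104103438557
side [390.5, 391.2, 31.0, 37.2] 0.95 st -27.957367339429883 -202.90362163412507 30.221057223516702 69.24879067561662
side [409.1, 365.9, 40.9, 36.6] 0.64 st 25.189453279855513 -187.7105354545884 57.88374479793961 62.85304925515498
side [415.2, 383.9, 34.0, 23.6] 0.63 st 21.949368133561947 -196.26370026241298 16.084835911578697 30.96770286494072
top [476.7, 260.8, 11.5, 10.7] 0.55 st -65.6001464392172 -191.38323288351864 53.1680457896112 591.067706002414
(array([ 0.331, -1.97 ,  0.123]), array([-0.013,  0.004,  0.296]))
```

View pics/s3.png

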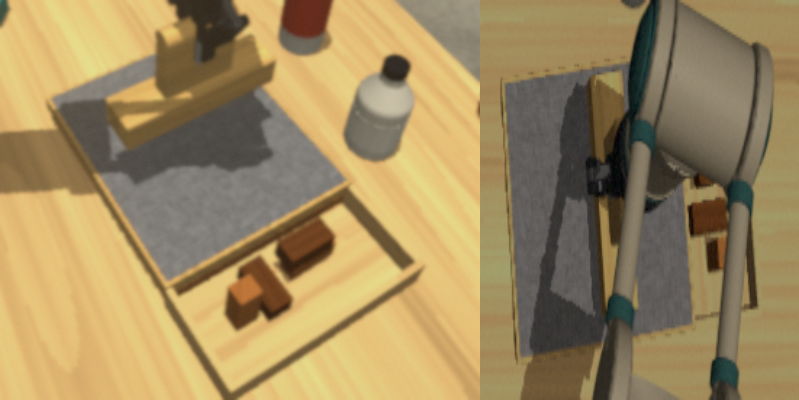

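All four offcuts are inside the tray: one at (245,300) stands on end, one at (265,290) lies flat, and two are stacked at (305,245). Every centre is well under 55 mm. Next I'll take the block back to its place on the bench.

Call:
send_rows:
  steps:
    - [0.03, -0.2, 0.02, 0, 0, 0]
    - [0.08, -0.45, 0.04, 0, 0, 0.05]
    - [0.1, -0.7, 0.08, 0, 0, 0.1]
    - [0.15, -0.98, 0.1, 0, 0, 0.15]
    - [0.15, -0.98, 0.1, 0, 0, 0.15]

```text
t: 12.03
eef_pos: [522.4, 55.6, 186.2]
orientation: [-0.003, 1.0, 0.011, -0.0]
wrist_force: [0.7, -0.7, -2.5]
width: 23.3
gripper_force: 101.8
```

Call:
send_rows:
  steps:
    - [0.03, -0.2, 0.02, 0, 0, 0]
    - [0.08, -0.45, 0.02, 0, 0, 0.05]
    - [0.1, -0.7, 0.02, 0, 0, 0.1]
    - [0.11, -0.9, 0.02, 0, 0, 0.15]
    - [0.11, -0.96, 0.02, 0, 0, 0.15]
    - [0.11, -0.98, 0.02, 0, 0, 0.15]
    - [0.11, -0.98, 0.02, 0, 0, 0.15]

```text
t: 12.62
eef_pos: [536.4, 196.4, 183.6]
orientation: [0.001, 1.0, -0.029, -0.0]
wrist_force: [0.7, -0.5, -3.6]
width: 22.7
gripper_force: 102.1
```

```bash
python3 - <<'E'
from h import *
from rig import *
np.set_printoptions(suppress=True,precision=3)
s=state(); print(s["t"],s["eef_pos"],s["wrist_force"],s["width"])
print(go(s,[531,208,85],tool(-3)))
E
```

```text
12.6167 [536.366 196.403 183.632] [ 0.654 -0.512 -3.585] 22.72390485717675
(array([-0.04 , -0.076,  0.657]), array([ 0.002,  0.001, -0.011]))
```

Call:
send_rows:
  steps:
    - [0, -0.05, 0.15, 0, 0, 0]
    - [0, -0.05, 0.35, 0, 0, 0]
    - [0, -0.05, 0.5, 0, 0, 0]
    - [0, -0.05, 0.58, 0, 0, 0]
    - [0, -0.05, 0.62, 0, 0, 0]
    - [0, -0.05, 0.635, 0, 0, 0]
    - [0, -0.05, 0.645, 0, 0, 0]
    - [0, -0.05, 0.652, 0, 0, 0]
    - [0, -0.05, 0.66, 0, 0, 0]
    - [0, -0.05, 0.665, 0, 0, 0]
    - [0, -0.05, 0.665, 0, 0, 0]

```text
t: 13.53
eef_pos: [536.6, 204.7, 84.8]
orientation: [-0.0, 1.0, -0.029, 0.001]
wrist_force: [0.6, 0.4, -2.4]
width: 23.1
gripper_force: 101.9
```

Call:
send_rows:
  steps:
    - [0, 0, 0.01, 0, 0, 0]
    - [0, 0, 0.01, 0, 0, 0]
    - [0, 0, 0.01, 0, 0, 0]

```text
t: 13.78
eef_pos: [536.7, 204.8, 83.9]
orientation: [-0.0, 1.0, -0.029, 0.001]
wrist_force: [-1.3, -1.1, 4.9]
width: 23.1
gripper_force: 102.7
```

Call:
send_rows:
  steps:
    - [0, 0, 0, 0, 0, 0]
    - [0, 0, 0, 0, 0, 0]
    - [0, 0, 0, 0, 0, 0]
    - [0, 0, 0, 0, 0, 0]
  gripper: 0.35
  grip_force: 20

```text
t: 14.12
eef_pos: [536.4, 204.8, 82.7]
orientation: [0.0, 1.0, -0.029, 0.0]
wrist_force: [-0.5, 0.9, -0.6]
width: 30.0
gripper_force: 0.0
```

Call:
send_rows:
  steps:
    - [0, 0, 0, 0, 0, 0]
    - [0, 0, 0, 0, 0, 0]
    - [0, 0, 0, 0, 0, 0]
    - [0, 0, 0, 0, 0, 0]
  gripper: 0.29

```text
t: 14.45
eef_pos: [536.3, 204.7, 82.7]
orientation: [0.0, 1.0, -0.029, -0.0]
wrist_force: [0.3, 0.3, -0.7]
width: 24.8
gripper_force: 0.0
```

Call:
send_rows:
  steps:
    - [0, 0, 0, 0, 0, 0]
    - [0, 0, 0, 0, 0, 0]
    - [0, 0, 0, 0, 0, 0]
    - [0, 0, 0, 0, 0, 0]
  gripper: 0.27

```text
t: 14.78
eef_pos: [536.3, 204.6, 82.7]
orientation: [0.0, 1.0, -0.029, 0.0]
wrist_force: [0.2, 0.3, -0.1]
width: 23.9
gripper_force: 20.3
```

Call:
send_rows:
  steps:
    - [0, 0, 0, 0, 0, 0]
    - [0, 0, 0, 0, 0, 0]
    - [0, 0, 0, 0, 0, 0]
    - [0, 0, 0, 0, 0, 0]
  gripper: 0.25

```text
t: 15.12
eef_pos: [536.3, 204.6, 82.7]
orientation: [0.0, 1.0, -0.029, 0.0]
wrist_force: [0.3, -0.3, 0.2]
width: 23.4
gripper_force: 20.3
```

Call:
send_rows:
  steps:
    - [0, 0, 0, 0, 0, 0]
    - [0, 0, 0, 0, 0, 0]
    - [0, 0, 0, 0, 0, 0]
    - [0, 0, 0, 0, 0, 0]
  gripper: 0.22

```text
t: 15.45
eef_pos: [536.3, 204.6, 82.8]
orientation: [0.0, 1.0, -0.029, 0.0]
wrist_force: [0.2, -0.1, -0.8]
width: 23.6
gripper_force: 20.2
```

Call:
send_rows:
  steps:
    - [0, 0, 0, 0, 0, 0]
    - [0, 0, 0, 0, 0, 0]
    - [0, 0, 0, 0, 0, 0]
  gripper: 0.284

```text
t: 15.7
eef_pos: [536.1, 204.7, 82.8]
orientation: [0.0, 1.0, -0.029, -0.0]
wrist_force: [-0.3, -0.3, 0.2]
width: 24.4
gripper_force: 0.1
```

Call:
send_rows:
  steps:
    - [0, 0, 0, 0, 0, 0]
    - [0, 0, 0, 0, 0, 0]
    - [0, 0, 0, 0, 0, 0]
  gripper: 0.281

```text
t: 15.95
eef_pos: [536.2, 204.6, 82.8]
orientation: [0.0, 1.0, -0.029, -0.0]
wrist_force: [0.4, -1.1, 0.2]
width: 24.1
gripper_force: 0.3
```

Call:
send_rows:
  steps:
    - [0, 0, 0, 0, 0, 0]
    - [0, 0, 0, 0, 0, 0]
    - [0, 0, 0, 0, 0, 0]
  gripper: 0.279

```text
t: 16.2
eef_pos: [536.2, 204.6, 82.8]
orientation: [0.0, 1.0, -0.029, -0.0]
wrist_force: [0.1, -0.9, 0.4]
width: 23.9
gripper_force: 5.6
```

Call:
send_rows:
  steps:
    - [0, 0, 0, 0, 0, 0]
    - [0, 0, 0, 0, 0, 0]
    - [0, 0, 0, 0, 0, 0]
  gripper: 0.277

```text
t: 16.45
eef_pos: [536.2, 204.6, 82.8]
orientation: [0.0, 1.0, -0.029, -0.0]
wrist_force: [-1.1, -0.6, 0.8]
width: 24.0
gripper_force: 10.9
```

Call:
send_rows:
  steps:
    - [0, 0, 0, 0, 0, 0]
    - [0, 0, 0, 0, 0, 0]
    - [0, 0, 0, 0, 0, 0]
  gripper: 0.275

```text
t: 16.7
eef_pos: [536.2, 204.6, 82.8]
orientation: [0.0, 1.0, -0.029, -0.0]
wrist_force: [-1.7, -1.2, 1.5]
width: 24.1
gripper_force: 16.3
```

Call:
send_rows:
  steps:
    - [0, 0, 0, 0, 0, 0]
    - [0, 0, 0, 0, 0, 0]
    - [0, 0, 0, 0, 0, 0]
  gripper: 0.273

```text
t: 16.95
eef_pos: [536.2, 204.6, 82.8]
orientation: [0.0, 1.0, -0.029, -0.0]
wrist_force: [-1.2, -1.3, 0.9]
width: 23.7
gripper_force: 19.6
```

Call:
send_rows:
  steps:
    - [0, 0, 0, 0, 0, 0]
    - [0, 0, 0, 0, 0, 0]
    - [0, 0, 0, 0, 0, 0]
    - [0, 0, 0, 0, 0, 0]
    - [0, 0, 0, 0, 0, 0]
    - [0, 0, -0.1, 0, 0, 0]
    - [0, 0, -0.3, 0, 0, 0]
    - [0, 0, -0.5, 0, 0, 0]
    - [0, 0, -0.75, 0, 0, 0]
    - [0, 0, -0.99, 0, 0, 0]
    - [0, 0, -0.99, 0, 0, 0]
  gripper: 1

```text
t: 17.87
eef_pos: [540.4, 205.9, 239.3]
orientation: [-0.002, 1.0, -0.029, 0.007]
wrist_force: [0.6, 1.1, 0.1]
width: 85.7
gripper_force: 0.0
```

```bash
python3 - <<'E'
from h import *
from rig import *
from scipy.optimize import least_squares
np.set_printoptions(suppress=True,precision=2)
s=state(); print(s["t"],s["eef_pos"],s["joint_positions"])
c=camera("side"); cv2.imwrite("pics/s4.png",c["image"]); np.savez("side1.npz",**c)
D={n:dict(np.load(n+"0.npz")) for n in("top","side")}
for n in D:
    W=cloud(D[n]); P=W[~np.isnan(W).any(2)]; P=P[(np.hypot(P[:,0]-541,P[:,1]-407)<130)&(P[:,2]>4.5)&(P[:,2]<11)]
    g=np.zeros((300,300),np.uint8); ij=((P[:,:2]-[391,257])).astype(int); g[ij[:,0],ij[:,1]]=255
    g=cv2.morphologyEx(g,cv2.MORPH_CLOSE,np.ones((7,7))); g=cv2.morphologyEx(g,cv2.MORPH_OPEN,np.ones((9,9)))
    k=max(cv2.findContours(g,cv2.RETR_EXTERNAL,cv2.CHAIN_APPROX_NONE)[0],key=cv2.contourArea); r=cv2.minAreaRect(k[:,0,::-1].astype(np.float32)); print(n,"plate",r[0][0]+391,r[0][1]+257,r[1:],len(P))
# cylinder fit, both cams, dark-brown px
A=[]
for n in D:
    W=cloud(D[n]); im=cv2.cvtColor(D[n]["image"],cv2.COLOR_BGR2HSV)
    P=W[(im[...,2]<125)]; P=P[~np.isnan(P).any(1)]; P=P[(np.hypot(P[:,0]-541,P[:,1]-407)<80)&(P[:,2]>50)]; A.append(P); print(n,len(P))
for name,P in(("top",A[0]),("side",A[1]),("both",np.vstack(A))):
    def fr(v):
        x,y,a=v; u=np.array([np.cos(a),np.sin(a),0]); b=np.array([x,y,0])+30*u+[0,0,38]; ax=-np.sin(np.radians(35))*u+[0,0,np.cos(np.radians(35))]; return b,ax
    def err(v):
        b,ax=fr(v); d=P-b; q=d@ax; rr=np.linalg.norm(d-np.outer(q,ax),axis=1); e=np.clip(rr-30,-5,5); e[(q<20)|(q>106)]=0; return e
    r=least_squares(err,[541,407,np.radians(44)],diff_step=1e-3,loss="soft_l1"); e=err(r.x); print(name,r.x[:2],np.degrees(r.x[2]),np.sqrt(np.mean(e**2)),fr(r.x))
E
```

```text
17.8667 [540.43 205.85 239.29] [0.24 0.27 1.5  0.   1.36 1.87]
top plate 515.2707977294922 385.02203369140625 ((81.91014862060547, 102.6300277709961), 46.63658142089844) 886
side plate 493.8260726928711 383.2013931274414 ((62.57387924194336, 100.61676025390625), 15.610989570617676) 570
top 821
side 701
top [543.06 409.51] 41.03910708021174 2.3889663990221925 (array([565.69, 429.21,  38.  ]), array([-0.43, -0.38,  0.82]))
side [541.7  406.33] 45.09407063865788 3.211282454673296 (array([562.88, 427.57,  38.  ]), array([-0.4 , -0.41,  0.82]))
both [543.05 408.14] 43.90554596057803 2.8662513423855827 (array([564.66, 428.95,  38.  ]), array([-0.41, -0.4 ,  0.82]))
```

View pics/s4.png

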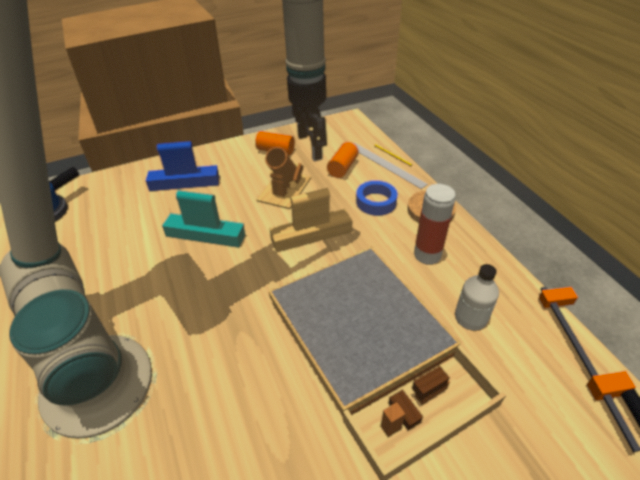

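Block is standing upright on the bench at (310,225), the board is clear, and the shell is still in its cradle. On to the shell.

Call:
send_rows:
  steps:
    - [-0.04, -0.1, 0, 0, 0, -0.2]
    - [-0.08, -0.2, 0, 0, 0, -0.4]
    - [-0.12, -0.3, 0, 0, 0, -0.6]
    - [-0.16, -0.4, 0, 0, 0, -0.8]
    - [-0.2, -0.47, 0, 0, 0, -0.97]
    - [-0.2, -0.47, 0, 0, 0, -0.97]
    - [-0.2, -0.47, 0, 0, 0, -0.97]

```text
t: 18.5
eef_pos: [509.8, 276.8, 230.1]
orientation: [0.0, 0.975, 0.222, -0.001]
wrist_force: [-0.6, -0.7, 0.1]
width: 85.5
gripper_force: 0.0
```

```bash
cat >> h.py <<'E'
u=np.array([.719,.695,0]); B=np.array([563.6,428.1,38]); AX=-np.sin(np.radians(35))*u+[0,0,np.cos(np.radians(35))]
E
python3 - <<'E'
from h import *
from rig import *
np.set_printoptions(suppress=True,precision=3)
s=state(); print(s["t"],s["eef_pos"],s["joint_positions"])
print(go(s,B+220*AX,tool(44)), B+220*AX)
print(go(s,B+220*AX,tool(44,17.5,44)))
E
```

```text
18.5 [509.784 276.761 230.09 ] [ 0.378  0.285  1.494 -0.001  1.364  1.5  ]
(array([-0.038, -0.489,  0.079]), array([ 0.   ,  0.004, -0.61 ])) [472.872 340.4   218.213]
(array([-0.038, -0.489,  0.079]), array([ 0.093,  0.582, -0.606]))
```

Call:
send_rows:
  steps:
    - [-0.01, -0.1, 0, 0.02, 0.12, -0.12]
    - [-0.02, -0.2, 0, 0.04, 0.24, -0.24]
    - [-0.03, -0.3, 0, 0.06, 0.36, -0.36]
    - [-0.04, -0.4, 0.02, 0.08, 0.48, -0.48]
    - [-0.04, -0.49, 0.05, 0.09, 0.58, -0.61]
    - [-0.04, -0.49, 0.05, 0.09, 0.58, -0.61]
    - [-0.04, -0.49, 0.05, 0.09, 0.58, -0.61]

```text
t: 19.08
eef_pos: [472.6, 339.2, 223.2]
orientation: [-0.056, 0.916, 0.37, 0.141]
wrist_force: [-0.2, 0.8, -0.4]
width: 85.4
gripper_force: 0.0
```

```bash
python3 - <<'E'
from h import *
from rig import *
np.set_printoptions(suppress=True,precision=3)
s=state(); print(s["t"],s["eef_pos"],s["joint_positions"])
print(go(s,B+220*AX,tool(44,35,44)))
E
```

```text
19.0833 [472.64  339.18  223.234] [0.444 0.14  1.749 0.114 0.966 1.195]
(array([-0.004, -0.005,  0.034]), array([0.003, 0.587, 0.002]))
```

Call:
send_rows:
  steps:
    - [0, 0, 0, 0, 0.15, 0]
    - [0, 0, 0.01, 0, 0.3, 0]
    - [0, 0, 0.02, 0, 0.45, 0]
    - [0, 0, 0.03, 0, 0.587, 0]
    - [0, 0, 0.03, 0, 0.587, 0]
    - [0, 0, 0.03, 0, 0.587, 0]
    - [0, 0, 0.03, 0, 0.587, 0]

```text
t: 19.67
eef_pos: [476.3, 341.5, 220.8]
orientation: [-0.112, 0.883, 0.358, 0.281]
wrist_force: [0.4, 0.1, 0.7]
width: 85.3
gripper_force: 0.0
```

```bash
python3 - <<'E'
from h import *
from rig import *
np.set_printoptions(suppress=True,precision=3)
s=state(); print(s["t"],s["eef_pos"],s["joint_positions"])
print(go(s,B+138*AX,tool(44,35,44)));print(go(s,B+58*AX,tool(44,35,44)))
E
```

```text
19.6667 [476.335 341.524 220.794] [0.359 0.043 2.006 0.441 0.563 0.848]
(array([-0.029, -0.012,  0.548]), array([ 0.003, -0.006,  0.006]))
(array([-0.031, -0.013,  1.081]), array([ 0.003, -0.006,  0.006]))
```

Call:
send_rows:
  steps:
    - [-0.01, 0, 0.15, 0, 0, 0]
    - [-0.02, -0.01, 0.35, 0, 0, 0]
    - [-0.03, -0.01, 0.48, 0, 0, 0]
    - [-0.03, -0.01, 0.53, 0, 0, 0]
    - [-0.03, -0.01, 0.53, 0, 0, 0]
    - [-0.03, -0.01, 0.53, 0, 0, 0]

```text
t: 20.17
eef_pos: [504.4, 372.4, 152.4]
orientation: [-0.113, 0.883, 0.359, 0.28]
wrist_force: [0.3, 0.6, 0.7]
width: 85.6
gripper_force: 0.0
```

```bash
python3 - <<'E'
from h import *
from rig import *
np.set_printoptions(suppress=True,precision=3)
s=state(); print(s["t"],s["eef_pos"],s["joint_positions"])
print(go(s,B+138*AX,tool(44,35,44)));print(go(s,B+58*AX,tool(44,35,44)))
a=camera("side");b=camera("top")
cv2.imwrite("pics/s5.png",np.hstack([cv2.resize(a["image"][90:240,220:370],(400,400),interpolation=3),cv2.resize(b["image"][150:300,120:270],(400,400),interpolation=3)]))
E
```

```text
20.1667 [504.364 372.39  152.428] [0.404 0.188 2.04  0.572 0.389 0.727]
(array([0.006, 0.007, 0.016]), array([-0.   , -0.006,  0.008]))
(array([0.005, 0.007, 0.549]), array([-0.   , -0.006,  0.008]))
```

View pics/s5.png

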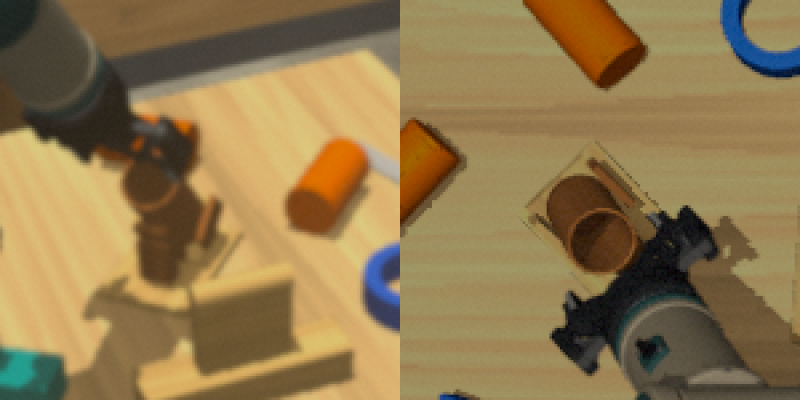

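The view shows the open gripper behind the shell mouth, with the rim centre at about (602,242) and the fingers on either side of it. I'll check the rim against the model.

```bash
python3 - <<'E'
from h import *
np.set_printoptions(suppress=True,precision=2)
c=dict(np.load("top0.npz"))
m=uv2plane(c,[(120+202.5*.375,150+241.5*.375)],128.1)[0]; d=m-(B+110*AX)
v=np.array([-u[1],u[0],0]); print(m,B+110*AX,"along u",d@u,"along v",d@v)
# crop.png rim: x 163-292,y 213-338 at 5x
m=uv2plane(c,[(150+227.5/5,185+275.5/5)],128.1)[0]; d=m-(B+110*AX); print(m,"u",d@u,"v",d@v)
E
```

```text
[517.02 385.48 128.1 ] [518.24 384.25 128.11] along u -0.01646705325176926 along v 1.7260839424911625
[518.07 386.51 128.1 ] u 1.449074456180316 v 1.7375148823518813
```

Call:
send_rows:
  steps:
    - [0, 0, 0.07, 0, 0, 0]
    - [0, 0, 0.16, 0, 0, 0]
    - [0, 0, 0.26, 0, 0, 0]
    - [0, 0, 0.36, 0, 0, 0]
    - [0, 0, 0.45, 0, 0, 0]
    - [0, 0, 0.51, 0, 0, 0]
    - [0, 0, 0.55, 0, 0, 0]
    - [0, 0, 0.55, 0, 0, 0]
    - [0, 0, 0.55, 0, 0, 0]

```text
t: 21.02
eef_pos: [537.7, 404.7, 84.5]
orientation: [-0.113, 0.883, 0.359, 0.28]
wrist_force: [-0.9, -0.1, 1.6]
width: 85.2
gripper_force: 0.0
```

Call:
send_rows:
  steps:
    - [0, 0, 0, 0, 0, 0]
    - [0, 0, 0, 0, 0, 0]
    - [0, 0, 0, 0, 0, 0]
    - [0, 0, 0, 0, 0, 0]
  gripper: 0.76

```text
t: 21.35
eef_pos: [537.6, 404.6, 85.0]
orientation: [-0.113, 0.883, 0.359, 0.281]
wrist_force: [-0.8, -0.5, -0.2]
width: 64.8
gripper_force: 0.0
```

```bash
python3 - <<'E'
from h import *
from rig import *
np.set_printoptions(suppress=True,precision=3)
s=state(); print(s["t"],s["eef_pos"],s["wrist_force"],s["width"],s["gripper_force"])
print(go(s,B+58*AX,tool(44,35,44)))
E
```

```text
21.35 [537.576 404.571  84.991] [-0.789 -0.549 -0.214] 64.79198809960597 0.0
(array([0.012, 0.008, 0.004]), array([ 0.001, -0.006,  0.007]))
```

Call:
send_rows:
  steps:
    - [0, 0, 0, 0, 0, 0]
    - [0, 0, 0, 0, 0, 0]
    - [0, 0, 0, 0, 0, 0]
  gripper: 0.73

```text
t: 21.6
eef_pos: [537.5, 404.6, 84.5]
orientation: [-0.113, 0.883, 0.359, 0.28]
wrist_force: [0.6, 0.7, 0.1]
width: 62.6
gripper_force: 0.0
```

Call:
send_rows:
  steps:
    - [0, 0, 0, 0, 0, 0]
    - [0, 0, 0, 0, 0, 0]
    - [0, 0, 0, 0, 0, 0]
  gripper: 0.715

```text
t: 21.85
eef_pos: [537.3, 404.8, 84.4]
orientation: [-0.113, 0.883, 0.359, 0.28]
wrist_force: [-1.0, 1.0, 1.3]
width: 61.3
gripper_force: 0.5
```

Call:
send_rows:
  steps:
    - [0, 0, 0, 0, 0, 0]
    - [0, 0, 0, 0, 0, 0]
    - [0, 0, 0, 0, 0, 0]
  gripper: 0.707

```text
t: 22.1
eef_pos: [537.2, 404.8, 84.4]
orientation: [-0.113, 0.883, 0.359, 0.28]
wrist_force: [-2.5, 1.4, 1.4]
width: 60.5
gripper_force: 0.9
```

Call:
send_rows:
  steps:
    - [0, 0, 0, 0, 0, 0]
    - [0, 0, 0, 0, 0, 0]
    - [0, 0, 0, 0, 0, 0]
  gripper: 0.703

```text
t: 22.35
eef_pos: [537.2, 404.8, 84.4]
orientation: [-0.113, 0.883, 0.359, 0.28]
wrist_force: [-2.1, 2.0, 2.7]
width: 59.9
gripper_force: 1.2
```

Call:
send_rows:
  steps:
    - [0, -0.005, 0, 0, 0, 0]
    - [0, -0.005, 0, 0, 0, 0]
    - [0, -0.005, 0, 0, 0, 0]

```text
t: 22.6
eef_pos: [537.1, 405.0, 84.3]
orientation: [-0.112, 0.883, 0.359, 0.28]
wrist_force: [-0.8, 0.4, 0.6]
width: 60.2
gripper_force: 0.4
```

Call:
send_rows:
  steps:
    - [0, 0, 0, 0, 0, 0]
    - [0, 0, 0, 0, 0, 0]
    - [0, 0, 0, 0, 0, 0]
  gripper: 0.701

```text
t: 22.85
eef_pos: [537.1, 405.1, 84.3]
orientation: [-0.112, 0.883, 0.359, 0.28]
wrist_force: [-0.9, 0.6, -0.6]
width: 59.9
gripper_force: 0.3
```

Call:
send_rows:
  steps:
    - [0, 0, 0, 0, 0, 0]
    - [0, 0, 0, 0, 0, 0]
    - [0, 0, 0, 0, 0, 0]
  gripper: 0.699

```text
t: 23.1
eef_pos: [537.0, 405.1, 84.4]
orientation: [-0.112, 0.883, 0.359, 0.28]
wrist_force: [-0.5, 0.9, -0.4]
width: 59.8
gripper_force: 0.3
```

Centred now, so I'll keep closing in fine steps.

Call:
send_rows:
  steps:
    - [0, 0, 0, 0, 0, 0]
    - [0, 0, 0, 0, 0, 0]
    - [0, 0, 0, 0, 0, 0]
  gripper: 0.697

```text
t: 23.35
eef_pos: [537.0, 405.1, 84.4]
orientation: [-0.113, 0.883, 0.359, 0.28]
wrist_force: [-0.2, 0.4, 0.7]
width: 59.5
gripper_force: 0.4
```

Call:
send_rows:
  steps:
    - [0, 0, 0, 0, 0, 0]
    - [0, 0, 0, 0, 0, 0]
    - [0, 0, 0, 0, 0, 0]
  gripper: 0.695

```text
t: 23.6
eef_pos: [536.9, 405.2, 84.4]
orientation: [-0.113, 0.883, 0.359, 0.28]
wrist_force: [-1.0, 1.0, 0.8]
width: 59.8
gripper_force: 0.5
```

Call:
send_rows:
  steps:
    - [0, 0, 0, 0, 0, 0]
    - [0, 0, 0, 0, 0, 0]
    - [0, 0, 0, 0, 0, 0]
  gripper: 0.693

```text
t: 23.85
eef_pos: [536.9, 405.3, 84.4]
orientation: [-0.113, 0.883, 0.359, 0.28]
wrist_force: [-0.7, 0.4, 1.5]
width: 59.1
gripper_force: 0.7
```

Call:
send_rows:
  steps:
    - [0, 0, 0, 0, 0, 0]
    - [0, 0, 0, 0, 0, 0]
    - [0, 0, 0, 0, 0, 0]
  gripper: 0.691

```text
t: 24.1
eef_pos: [536.9, 405.2, 84.4]
orientation: [-0.113, 0.883, 0.359, 0.28]
wrist_force: [-2.2, 0.6, 1.5]
width: 59.1
gripper_force: 0.9
```

Call:
send_rows:
  steps:
    - [0, -0.003, 0, 0, 0, 0]
    - [0, -0.003, 0, 0, 0, 0]
    - [0, -0.003, 0, 0, 0, 0]
  gripper: 0.689

```text
t: 24.35
eef_pos: [536.8, 405.4, 84.4]
orientation: [-0.112, 0.883, 0.359, 0.28]
wrist_force: [-0.3, -0.0, 1.2]
width: 59.2
gripper_force: 0.4
```

Call:
send_rows:
  steps:
    - [0, 0, 0, 0, 0, 0]
    - [0, 0, 0, 0, 0, 0]
    - [0, 0, 0, 0, 0, 0]
  gripper: 0.687

```text
t: 24.6
eef_pos: [536.7, 405.5, 84.4]
orientation: [-0.112, 0.883, 0.359, 0.28]
wrist_force: [-0.7, 0.8, 0.3]
width: 58.9
gripper_force: 0.4
```

```bash
python3 - <<'E'
from h import *
from rig import *
np.set_printoptions(suppress=True,precision=2)
a=camera("side");b=camera("top")
cv2.imwrite("pics/s6.png",np.hstack([cv2.resize(a["image"][120:220,240:340],(400,400),interpolation=3),cv2.resize(b["image"][190:290,150:250],(400,400),interpolation=3)]))
s=state(); print(s["t"],s["eef_pos"],s["wrist_force"],s["wrist_torque"],s["width"],s["gripper_force"])
E
```

```text
24.7 [536.71 405.45  84.36] [-1.39  0.27  0.49] [-0.14  0.27  0.06] 58.579740014601505 0.38931683911869186
```

View pics/s6.png

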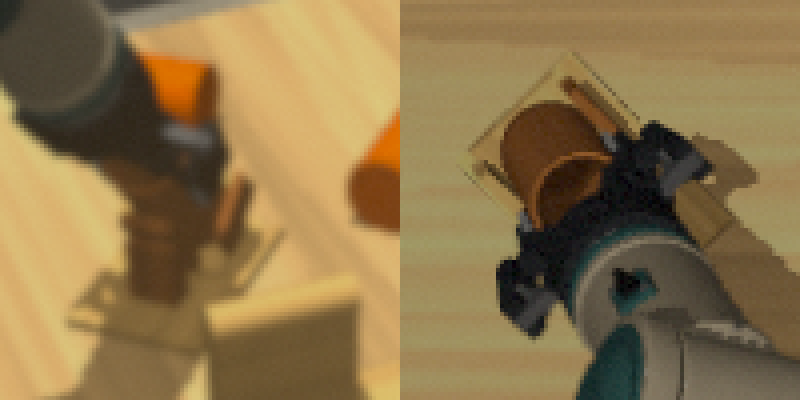

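Both fingers straddle the shell, at (525,215) and (625,140) in the crop, and it still sits in the cradle. I'll keep closing in small steps.

Call:
send_rows:
  steps:
    - [0, 0, 0, 0, 0, 0]
    - [0, 0, 0, 0, 0, 0]
    - [0, 0, 0, 0, 0, 0]
  gripper: 0.685

```text
t: 24.95
eef_pos: [536.7, 405.5, 84.4]
orientation: [-0.113, 0.883, 0.359, 0.28]
wrist_force: [-1.6, 1.1, 0.4]
width: 58.4
gripper_force: 2.8
```

Call:
send_rows:
  steps:
    - [0, 0, 0, 0, 0, 0]
    - [0, 0, 0, 0, 0, 0]
    - [0, 0, 0, 0, 0, 0]
  gripper: 0.683

```text
t: 25.2
eef_pos: [536.7, 405.5, 84.4]
orientation: [-0.113, 0.883, 0.359, 0.28]
wrist_force: [-1.5, 0.2, -0.0]
width: 58.5
gripper_force: 6.9
```

Call:
send_rows:
  steps:
    - [0, 0, 0, 0, 0, 0]
    - [0, 0, 0, 0, 0, 0]
    - [0, 0, 0, 0, 0, 0]
  gripper: 0.682

```text
t: 25.45
eef_pos: [536.6, 405.5, 84.4]
orientation: [-0.113, 0.883, 0.359, 0.28]
wrist_force: [-1.6, 0.5, 1.2]
width: 58.1
gripper_force: 9.1
```

Call:
send_rows:
  steps:
    - [0.006, 0, -0.008, 0, 0, 0]
    - [0.012, 0, -0.016, 0, 0, 0]
    - [0.02, 0, -0.03, 0, 0, 0]
    - [0.03, 0, -0.045, 0, 0, 0]
    - [0.045, 0, -0.065, 0, 0, 0]
    - [0.06, 0, -0.085, 0, 0, 0]
    - [0.06, 0, -0.085, 0, 0, 0]

```text
t: 26.03
eef_pos: [537.3, 405.7, 101.2]
orientation: [-0.112, 0.883, 0.359, 0.281]
wrist_force: [1.1, 0.6, -1.1]
width: 58.5
gripper_force: 9.0
```

Call:
send_rows:
  steps:
    - [0.02, 0, -0.03, 0, 0, 0]
    - [0.06, 0, -0.09, 0, 0, 0]
    - [0.11, 0, -0.16, 0, 0, 0]
    - [0.16, 0, -0.23, 0, 0, 0]
    - [0.21, 0, -0.3, 0, 0, 0]
    - [0.26, 0, -0.37, 0, 0, 0]
    - [0.31, 0, -0.45, 0, 0, 0]
    - [0.36, 0, -0.52, 0, 0, 0]
    - [0.41, 0, -0.59, 0, 0, 0]
    - [0.46, 0, -0.66, 0, 0, 0]
    - [0.49, 0, -0.7, 0, 0, 0]
    - [0.5, 0, -0.72, 0, 0, 0]

```text
t: 27.03
eef_pos: [536.5, 405.4, 233.2]
orientation: [-0.113, 0.883, 0.359, 0.281]
wrist_force: [0.1, -0.4, -1.4]
width: 58.3
gripper_force: 8.9
```

```bash
python3 - <<'E'
from h import *
from rig import *
np.set_printoptions(suppress=True,precision=3)
s=state(); print(s["t"],s["eef_pos"],s["joint_positions"],s["wrist_force"],s["width"],s["gripper_force"])
print(go(s,s["eef_pos"],tool(44,17.5,44)))
E
```

```text
27.0333 [536.457 405.443 233.235] [0.443 0.159 1.835 0.339 0.584 1.012] [ 0.14  -0.355 -1.36 ] 58.25225333698748 8.887642322515603
(array([0., 0., 0.]), array([ 0.003, -0.593,  0.008]))
```

Call:
send_rows:
  steps:
    - [0, 0, 0, 0, -0.05, 0]
    - [0, 0, 0, 0, -0.15, 0]
    - [0, 0, 0, 0, -0.25, 0]
    - [0, 0, 0, 0, -0.35, 0]
    - [0, 0, 0, 0, -0.45, 0]
    - [0, 0, 0, 0, -0.55, 0]
    - [0, 0, 0, 0, -0.65, 0]
    - [0, 0, 0, 0, -0.75, 0]
    - [0, 0, 0, 0, -0.85, 0]
    - [0, 0, 0, 0, -0.93, 0]
    - [0, 0, 0, 0, -0.97, 0]
    - [0, 0, 0, 0, -0.97, 0]

```text
t: 28.03
eef_pos: [536.5, 405.9, 230.1]
orientation: [-0.019, 0.925, 0.376, 0.048]
wrist_force: [-0.5, -0.3, -1.3]
width: 58.3
gripper_force: 8.0
```

```bash
python3 - <<'E'
from h import *
from rig import *
np.set_printoptions(suppress=True,precision=3)
s=state(); print(s["t"],s["eef_pos"],s["joint_positions"],s["wrist_force"],s["width"],s["gripper_force"])
print(go(s,s["eef_pos"],tool(44)),go(s,[515.3,-91.5,235],tool(44)))
E
```

```text
28.0333 [536.514 405.911 230.089] [0.532 0.368 1.374 0.024 1.297 1.326] [-0.469 -0.348 -1.258] 58.28880777712492 8.045042941812426
(array([0., 0., 0.]), array([ 0.003, -0.199,  0.007])) (array([-2.397,  2.279, -0.279]), array([ 0.003, -0.199,  0.007]))
```

Call:
send_rows:
  steps:
    - [0, 0, 0, 0, -0.07, 0]
    - [0, 0, -0.02, 0, -0.14, 0]
    - [0, 0, -0.05, 0, -0.2, 0]
    - [0, 0, -0.07, 0, -0.2, 0]
    - [0, 0, -0.07, 0, -0.2, 0]

```text
t: 28.45
eef_pos: [535.2, 404.6, 241.9]
orientation: [0.001, 0.927, 0.376, 0.001]
wrist_force: [0.2, 0.1, -0.9]
width: 58.3
gripper_force: 8.0
```

Call:
send_rows:
  steps:
    - [-0.03, 0.03, 0, 0, 0, 0]
    - [-0.08, 0.08, 0, 0, 0, 0]
    - [-0.16, 0.15, 0, 0, 0, 0]
    - [-0.25, 0.24, 0, 0, 0, 0]
    - [-0.35, 0.33, 0, 0, 0, 0]
    - [-0.45, 0.43, 0, 0, 0, 0]
    - [-0.55, 0.52, 0, 0, 0, 0]
    - [-0.65, 0.62, 0, 0, 0, 0]
    - [-0.75, 0.71, 0, 0, 0, 0]
    - [-0.85, 0.81, 0, 0, 0, 0]

```text
t: 29.28
eef_pos: [527.0, 226.2, 242.1]
orientation: [0.001, 0.927, 0.376, 0.001]
wrist_force: [0.7, -0.9, -0.9]
width: 58.5
gripper_force: 8.0
```

Call:
send_rows:
  steps:
    - [-0.1, 0.1, 0, 0, 0, 0]
    - [-0.2, 0.19, 0, 0, 0, 0]
    - [-0.3, 0.29, 0, 0, 0, 0]
    - [-0.4, 0.38, 0, 0, 0, 0]
    - [-0.5, 0.48, 0, 0, 0, 0]
    - [-0.6, 0.57, 0, 0, 0, 0]
    - [-0.7, 0.66, 0, 0, 0, 0]
    - [-0.8, 0.76, 0, 0, 0, 0]
    - [-0.9, 0.85, 0, 0, 0, 0]

```text
t: 30.03
eef_pos: [518.9, 40.9, 242.3]
orientation: [0.001, 0.927, 0.376, 0.001]
wrist_force: [0.7, -0.3, -0.9]
width: 58.2
gripper_force: 8.0
```

Call:
send_rows:
  steps:
    - [-0.1, 0.1, 0, 0, 0, 0]
    - [-0.2, 0.19, 0, 0, 0, 0]
    - [-0.3, 0.29, 0, 0, 0, 0]
    - [-0.4, 0.38, 0, 0, 0, 0]
    - [-0.48, 0.46, 0, 0, 0, 0]
    - [-0.56, 0.53, 0, 0, 0, 0]
    - [-0.61, 0.58, 0, 0, 0, 0]
    - [-0.64, 0.61, 0, 0, 0, 0]
    - [-0.65, 0.62, 0, 0, 0, 0]
    - [-0.65, 0.62, 0, 0, 0, 0]

```text
t: 30.87
eef_pos: [514.8, -91.9, 242.4]
orientation: [0.001, 0.927, 0.376, 0.001]
wrist_force: [-0.3, 0.1, -1.2]
width: 58.3
gripper_force: 8.0
```

```bash
python3 - <<'E'
from h import *
from rig import *
np.set_printoptions(suppress=True,precision=3)
s=state(); print(s["t"],s["eef_pos"],s["joint_positions"],s["wrist_force"],s["width"],s["gripper_force"])
print(go(s,[515.3,-91.5,120],tool(44)))
c=camera("side");t=camera("top")
tr=trace("side","shell")
W=cloud(c)
for k in tr:
    P=W[k["region"]];P=P[~np.isnan(P).any(1)]; print(k["bbox"],k["conf"],np.median(P,0),P[:,2].min(),P[:,2].max())
for w,n in((W,"side"),(cloud(t),"top")):
    P=w[~np.isnan(w).any(2)]; P=P[(np.hypot(P[:,0]-515.3,P[:,1]+91.5)<40)&(P[:,2]>80)&(P[:,2]<215)]
    h=np.histogram(P[:,2],bins=np.arange(80,240,5)); print(n,[(int(b),int(a)) for a,b in zip(*h) if a])
cv2.imwrite("pics/s7.png",cv2.resize(c["image"][120:420,240:540],(600,600),interpolation=3))
E
```

```text
30.8667 [514.766 -91.918 242.428] [-0.31   0.19   1.595 -0.     1.355  0.491] [-0.274  0.118 -1.166] 58.347577713082444 8.043319782736944
(array([ 0.004, -0.001,  0.816]), array([ 0.004, -0.002,  0.004]))
[252.4, 130.3, 41.5, 24.4] 0.93 [583.798 586.835  43.943] 0.29967139958280625 64.17944743052193
[348.6, 212.5, 34.4, 66.9] 0.67 [ 508.287 -109.78   253.367] 183.87476680784135 310.69447198853703
[330.3, 146.1, 16.3, 32.1] 0.57 [705.601 405.321  49.138] -0.8809151566667462 388.58901358257174
side [(180, 10), (185, 51), (190, 73), (195, 73), (200, 60), (205, 76), (210, 65)]
top [(180, 1), (185, 12), (190, 42), (195, 8), (200, 12), (205, 7), (210, 10)]
```

View pics/s7.png

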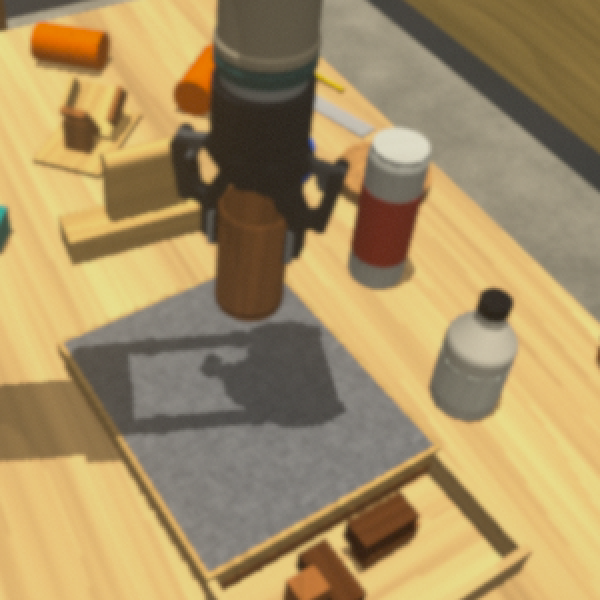

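The shell hangs upright over the middle of the board, base at about z = 184 mm. Lowering it now, with a slow final stretch.

Call:
send_rows:
  steps:
    - [0, 0, 0.04, 0, 0, 0]
    - [0, 0, 0.12, 0, 0, 0]
    - [0, 0, 0.22, 0, 0, 0]
    - [0, 0, 0.32, 0, 0, 0]
    - [0, 0, 0.42, 0, 0, 0]
    - [0, 0, 0.52, 0, 0, 0]
    - [0, 0, 0.62, 0, 0, 0]
    - [0, 0, 0.71, 0, 0, 0]
    - [0, 0, 0.78, 0, 0, 0]
    - [0, 0, 0.83, 0, 0, 0]
    - [0, 0, 0.86, 0, 0, 0]
    - [0, 0, 0.87, 0, 0, 0]

```text
t: 32.02
eef_pos: [515.0, -91.4, 111.1]
orientation: [0.0, 0.927, 0.376, 0.0]
wrist_force: [-0.2, -0.4, -0.3]
width: 58.5
gripper_force: 8.0
```

Call:
send_rows:
  steps:
    - [0, 0, 0.005, 0, 0, 0]
    - [0, 0, 0.01, 0, 0, 0]
    - [0, 0, 0.015, 0, 0, 0]
    - [0, 0, 0.02, 0, 0, 0]
    - [0, 0, 0.025, 0, 0, 0]
    - [0, 0, 0.03, 0, 0, 0]
    - [0, 0, 0.03, 0, 0, 0]

```text
t: 32.6
eef_pos: [515.4, -91.9, 107.4]
orientation: [0.001, 0.927, 0.376, 0.001]
wrist_force: [-0.1, -0.8, -0.6]
width: 58.4
gripper_force: 8.0
```

```bash
python3 - <<'E'
from h import *
from rig import *
np.set_printoptions(suppress=True,precision=2)
s=state(); print(s["t"],s["eef_pos"],s["wrist_force"],s["gripper_force"])
W=cloud(camera("side"));P=W[~np.isnan(W).any(2)]; P=P[(np.hypot(P[:,0]-515.3,P[:,1]+91.5)<38)&(P[:,2]>46.5)&(P[:,2]<85)]
h=np.histogram(P[:,2],bins=np.arange(46,86,2)); print([(int(b),int(a)) for a,b in zip(*h)])
from scipy.optimize import least_squares
f=lambda v: np.hypot(P[:,0]-v[0]-v[2]*(P[:,2]-65),P[:,1]-v[1]-v[3]*(P[:,2]-65))-30
r=least_squares(f,[515,-91,0,0],loss="soft_l1");print(r.x[:2],np.degrees(r.x[2:]),len(P))
E
```

```text
32.6 [515.35 -91.94 107.44] [-0.13 -0.76 -0.59] 8.023486502279411
[(46, 111), (48, 25), (50, 14), (52, 10), (54, 12), (56, 24), (58, 24), (60, 22), (62, 22), (64, 15), (66, 26), (68, 13), (70, 25), (72, 20), (74, 12), (76, 17), (78, 28), (80, 15), (82, 17)]
[518.78 -89.43] [3.67 2.75] 465
```

Call:
send_rows:
  steps:
    - [0, 0, 0.005, 0, 0, 0]
    - [0, 0, 0.01, 0, 0, 0]
    - [0, 0, 0.013, 0, 0, 0]
    - [0, 0, 0.013, 0, 0, 0]

```text
t: 32.98
eef_pos: [515.3, -91.9, 105.3]
orientation: [0.001, 0.927, 0.376, 0.001]
wrist_force: [0.4, 0.3, -1.1]
width: 58.4
gripper_force: 8.0
```

Call:
send_rows:
  steps:
    - [0, 0, 0.003, 0, 0, 0]
    - [0, 0, 0.006, 0, 0, 0]
    - [0, 0, 0.006, 0, 0, 0]

```text
t: 33.23
eef_pos: [515.5, -92.0, 104.8]
orientation: [0.001, 0.927, 0.376, 0.001]
wrist_force: [-0.3, 0.4, 0.6]
width: 58.1
gripper_force: 8.2
```

Contact may be starting. I'll go on in small steps.

Call:
send_rows:
  steps:
    - [0, 0, 0.003, 0, 0, 0]
    - [0, 0, 0.005, 0, 0, 0]
    - [0, 0, 0.005, 0, 0, 0]

```text
t: 33.48
eef_pos: [515.4, -92.0, 104.7]
orientation: [0.001, 0.927, 0.376, 0.001]
wrist_force: [-2.4, -0.6, 5.9]
width: 58.5
gripper_force: 8.8
```

```bash
python3 - <<'E'
from h import *
from rig import *
np.set_printoptions(suppress=True,precision=2)
from scipy.optimize import least_squares
W=cloud(camera("side"));P=W[~np.isnan(W).any(2)]; P=P[(np.hypot(P[:,0]-515.3,P[:,1]+91.5)<40)&(P[:,2]>54)&(P[:,2]<88)]
f=lambda v: np.hypot(P[:,0]-v[0]-v[2]*(P[:,2]-65),P[:,1]-v[1]-v[3]*(P[:,2]-65))-30
r=least_squares(f,[515,-91,0,0],loss="soft_l1");print(r.x[:2],np.degrees(r.x[2:]),len(P),np.sqrt(np.mean(f(r.x)**2)))
s=state(); print(s["t"],s["eef_pos"],s["wrist_force"],s["gripper_force"])
E
```

```text
[519.34 -89.1 ] [0.27 1.01] 340 0.7255912255313778
33.5333 [515.41 -91.97 104.73] [-1.42 -0.41  5.79] 8.785595469817054
```

Contact at 6 N and upright to about 1°. Releasing gently.

Call:
send_rows:
  steps:
    - [0, 0, -0.003, 0, 0, 0]
    - [0, 0, -0.003, 0, 0, 0]
  gripper: 0.684

```text
t: 33.7
eef_pos: [515.4, -92.0, 104.7]
orientation: [0.001, 0.927, 0.376, 0.001]
wrist_force: [-2.3, 0.1, 3.4]
width: 58.5
gripper_force: 3.9
```

Call:
send_rows:
  steps:
    - [0, 0, 0, 0, 0, 0]
    - [0, 0, 0, 0, 0, 0]
    - [0, 0, 0, 0, 0, 0]
  gripper: 0.7

```text
t: 33.95
eef_pos: [515.5, -91.9, 104.0]
orientation: [0.001, 0.927, 0.376, 0.001]
wrist_force: [-0.0, 0.1, 0.6]
width: 59.9
gripper_force: 0.0
```

Call:
send_rows:
  steps:
    - [0, 0, 0, 0, 0, 0]
    - [0, 0, 0, 0, 0, 0]
    - [0, 0, 0, 0, 0, 0]
    - [0, 0, 0, 0, 0, 0]
  gripper: 0.8

```text
t: 34.28
eef_pos: [515.4, -91.9, 104.2]
orientation: [0.001, 0.927, 0.376, 0.001]
wrist_force: [1.0, -0.3, -0.1]
width: 68.2
gripper_force: 0.0
```

Call:
send_rows:
  steps:
    - [0, 0, 0, 0, 0, 0]
    - [0, 0, 0, 0, 0, 0]
    - [0, 0, 0, 0, 0, 0]
    - [0, 0, 0, 0, 0, 0]
  gripper: 1

```text
t: 34.62
eef_pos: [515.4, -91.9, 104.3]
orientation: [0.001, 0.927, 0.376, 0.001]
wrist_force: [0.6, -0.3, -0.8]
width: 85.4
gripper_force: 0.0
```

Call:
send_rows:
  steps:
    - [0, 0, -0.03, 0, 0, 0]
    - [0, 0, -0.09, 0, 0, 0]
    - [0, 0, -0.17, 0, 0, 0]
    - [0, 0, -0.27, 0, 0, 0]
    - [0, 0, -0.37, 0, 0, 0]
    - [0, 0, -0.47, 0, 0, 0]
    - [0, 0, -0.57, 0, 0, 0]
    - [0, 0, -0.67, 0, 0, 0]
    - [0, 0, -0.77, 0, 0, 0]
    - [0, 0, -0.87, 0, 0, 0]
    - [0, 0, -0.95, 0, 0, 0]
    - [0, 0, -0.99, 0, 0, 0]

```text
t: 35.62
eef_pos: [515.9, -92.0, 255.5]
orientation: [0.002, 0.927, 0.376, 0.002]
wrist_force: [-0.3, 0.7, 0.0]
width: 85.6
gripper_force: 0.0
```

```bash
python3 - <<'E'
from h import *
from rig import *
np.set_printoptions(suppress=True,precision=2)
from scipy.optimize import least_squares
c=camera("side");W=cloud(c);P=W[~np.isnan(W).any(2)]; R=tool(5.6).as_matrix(); e=np.array([515.3,-91.5,0])
Q=P[(np.hypot(P[:,0]-515.3,P[:,1]+91.5)<40)&(P[:,2]>52)&(P[:,2]<170)]; print("top z",np.percentile(Q[:,2],99))
Q=Q[Q[:,2]<150]
f=lambda v: np.hypot(Q[:,0]-v[0]-v[2]*(Q[:,2]-45),Q[:,1]-v[1]-v[3]*(Q[:,2]-45))-30
r=least_squares(f,[515,-91,0,0],loss="soft_l1",f_scale=2);d=np.r_[r.x[:2],0]-e;print(r.x[:2],"station",R[:,0]@d,-R[:,1]@d,"tilt",np.degrees(r.x[2:]),len(Q))
B=P[(abs(P[:,0]-533)<110)&(abs(P[:,1]-205)<45)&(P[:,2]>130)&(P[:,2]<142)]; print("fin top z",np.median(B[:,2]),B[:,2].std(),len(B))
print(state()["t"],state()["eef_pos"])
cv2.imwrite("pics/s8.png",cv2.resize(c["image"][120:480,200:540],(560,593),interpolation=3))
E
```

```text
top z 157.2073343460649
[519.76 -88.76] station 4.704343608702401 2.2894010871268966 tilt [-0.96 -1.28] 1460
fin top z 134.97160616473087 2.2553035266537518 214
35.6667 [516.21 -92.07 255.83]
```

View pics/s8.png

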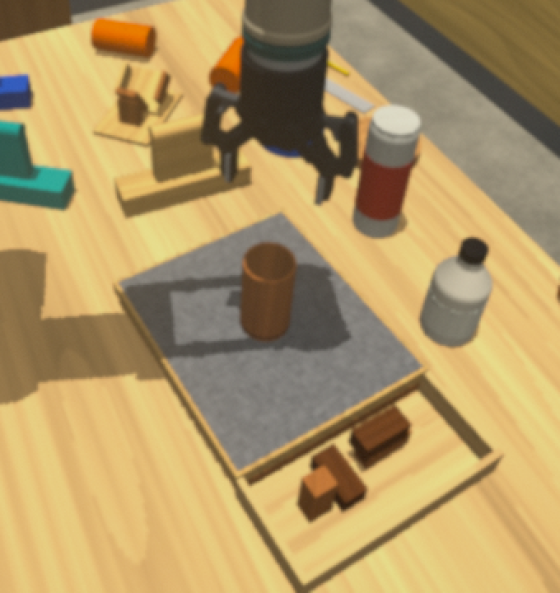

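The shell stands upright at the board's middle (267,290), the offcuts are in the tray, the block is upright on the bench at (185,165), and the gripper is clear. Handing in.

```bash
python3 -c "
from rig import *
print(hand_in())"
```

```text
the job is handed in; nothing more can be done
None
```

The job is handed in, though the judge returned no verdict: the last picture shows all four offcuts in the tray, the push block upright on the bench, and the shell standing open end up about 5 mm from the board's middle.

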